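Charge the crucible liner with germanium lumps

ROBOT

A 7-joint arm with a two-finger parallel gripper is mounted at the origin on the work surface. World frame = base frame: x ahead of the robot, y to its left, z up, the work surface at z = 0. Lengths are in m, angles in rad, forces in N, time in s.
With the tool pointing down it reaches from about 0.4 to 0.85 m from the base axis. Payload 4.5 kg.
Tool frame: the origin (TCP) lies at the centre of the arm's flange, where the gripper is bolted on; the fingertips stand 166 mm ahead of it and the grasp point (between the pads) lies 147 mm ahead of it; z points along the fingers, y is the line along which they close (so a half turn about z gives the same grasp; the last joint's range is limited). The gripper opens to 88 mm and grips with 3 to 60 N. Pads are 18 mm wide; open, the fingers measure 123 mm over their backs; the gripper's body (75 mm by 187 mm) begins 45 mm behind the grasp point.
Start: joints at [-1.183, 0.689, -0.195, 1.565, 0.157, 0.902, -0.215], TCP at [0.217, 0.586, 0.405] pointing down, gripper open.
Joint ranges: [-3.01, 3.01], [-0.46, 2.08], [-1.47, 1.51], [0.13, 2.56], [-1, 4.14], [0.04, 2.09], [-2.66, 2.66]. Speed limits (rad/s): [2.57, 2.57, 3.14, 3.14, 3.14, 3.14, 3.14].

INTERFACE

Orientations are given as a unit quaternion [x, y, z, w].
In Python, from cell import bot gives the robot as it stands.
- The arm moves only by the tool move_arm, never from a script. Its argument "commands" is a list of rows, each a list of 3 entries, a list of its own where there are three numbers: the opening, from -1 (shut) to 1 (fully open), then the shift along the world's x, y, z in cm, then the turn about the world's z in degrees. A call has 1 to 20 rows; each row shifts and turns the commanded pose from where the row before left it; what a row does not reach is not made up. A row lasts 1/8 s, in which the tool goes at most 62.5 mm and 10.7 degrees, less where a joint would pass 70% of its speed; a pose out of reach is approached as far as the arm can. A call with a gripper value outside its range is refused whole. The fingers move at their own pace and stop on an object; "force" is the grip in N (left out, the last holds). Time passes only in rows, so rows that do not move let the fingers close. It gives the time, the measured TCP pose, the force, the opening and the grip force at its end, in the units of the state.
- bot.state(): the state, without advancing time (a new reading comes with each control period).
- bot.capture(name): name is "side" or "top" or "wrist"; returns a dict with "image" (420x560x3 uint8, red, green, blue), "depth" (420x560 float32, m along the optical axis (not along the pixel's ray), 0 where there is no reading), "fx", "fy", "cx", "cy" (pixels), "R" (3x3) and "t" (3): a world point X has camera coordinates R X + t. Camera axes: x right, y down, z forward; pixel columns grow to the right and rows downward; lengths in m; the calibration is good to about 2 mm. A picture is of the moment at which its call begins.
- bot.finish_job(): hands the job in; it is judged then, once.
The state is a dict: "time_s": time; "q": joint angles; "joint_vel": joint speeds; "effort": joint torques, N m; "eef_pos": TCP position; "tcp_rot": TCP orientation; "force": force on the tool from outside, world axes, zero at the start; "moment": the same for the moment, N m; "width": finger opening in m; "grasp_force": force on a finger pad.
Only numpy, scipy, OpenCV 4.12 (cv2) and the standard library are available. Lean on these libraries where they do the work, as an engineer would, in place of code of your own. Each camera call takes 0.05 s, during which the arm holds its last target. There are 200 camera calls.

TASK

Charge the wide crucible liner for the next coating run: with the scoop, bring up lumps from the tray and tip at least four of them gently into the liner from close above its rim, with no lump left lying anywhere but in the liner or the tray. The lumps must stay clean, so never touch them with the gripper; keep a light hand with the scoop on the tray, and leave the liner standing where it is and everything else undisturbed. Then set the scoop down flat on its pan on the open table.

Things in the scene. Friction and masses are not known exactly. Their poses are not given: they have to be found in the camera images.
- scoop: Aluminium scoop, 0.12 to 0.17 kg: flat pan 70 long (x) x 56 wide (y), sheet 1.6 thick, bevelled to 0.8 at the open front edge; side walls 22 high at the back, swept down to 3 in front; back wall 22. Handle 14 wide x 16 deep x 100, rising back from the back wall at 38 degrees. Origin: centre of the pan's underside; x to the front edge, z up. Starts flat on the table, front to the robot's left.
- scoop_nose (a point): Middle of the scoop's open front edge at the underside: 35 mm ahead of the scoop's origin; axes as the scoop's.
- scoop_grip (a point): Grip point on the handle's centreline: 78 mm behind the scoop's origin (113 behind the front edge) and 48 above its underside; scoop's axes. The handle is pinched across its 14 mm width (scoop's y); a gripper leaning back 20 to 30 degrees over the handle's end leaves the wrist room to tip the pan steeply.
- tray: Shallow stainless tray of lumps, fixed to the table. Floor 196 long (x) x 104 wide (y), its upper face 3 above the table; walls slope out (20 degrees from upright) to a rim 220 x 128, 34 above the table. Origin: centre of its underside; it lies across the robot's front, +x to the robot's left (within 12 degrees), the lumps in its middle and left part, clear of its right end.
- liner: The wide crucible liner to be charged: a loose open pot of dark metal (molybdenum), 0.4 to 0.6 kg, 80 outside diameter at the rim, 66 at the foot, 36 high, wall 4, floor 5 thick, mouth 72 inside. Origin: centre of its underside; z up.
- small_liner: A spare, much smaller liner of the same dark metal, 40 diameter, 22 high; a bystander. Origin: centre of its underside.
- fork: Dark steel clamping fork with a screw, 75 x 32 x 18 high, lying loose; a bystander. Origin: centre of its underside.
- driver: Hex driver, black grip 75 long, thin shaft 55 long, 22 thick, lying loose; a bystander. Origin: where grip and shaft meet, on the table.
- mirror: Small mirror in a black 50 mm mount on a post and round foot, 105 high, loose and easily knocked over; a bystander. Origin: centre of its underside.
- jar: Amber stock jar with a white screw cap, 64 diameter, 85 high, loose; a bystander. Origin: centre of its underside.
- lump0: One of six alike rounded, faceted lumps of dark grey germanium lying close together in the tray, 16 to 20 mm across, 14 to 16 high, 14 g, resting on a flat; origin inside it near the middle, 6.5 mm above that flat.
- lump1: One of six alike rounded, faceted lumps of dark grey germanium lying close together in the tray, 16 to 20 mm across, 14 to 16 high, 14 g, resting on a flat; origin inside it near the middle, 6.5 mm above that flat.
- lump2: One of six alike rounded, faceted lumps of dark grey germanium lying close together in the tray, 16 to 20 mm across, 14 to 16 high, 14 g, resting on a flat; origin inside it near the middle, 6.5 mm above that flat.
- lump3: One of six alike rounded, faceted lumps of dark grey germanium lying close together in the tray, 16 to 20 mm across, 14 to 16 high, 14 g, resting on a flat; origin inside it near the middle, 6.5 mm above that flat.
- lump4: One of six alike rounded, faceted lumps of dark grey germanium lying close together in the tray, 16 to 20 mm across, 14 to 16 high, 14 g, resting on a flat; origin inside it near the middle, 6.5 mm above that flat.
- lump5: One of six alike rounded, faceted lumps of dark grey germanium lying close together in the tray, 16 to 20 mm across, 14 to 16 high, 14 g, resting on a flat; origin inside it near the middle, 6.5 mm above that flat.
There are look-alikes about, which are no part of the job. Leave any green or yellow look-alike of the scoop alone.

How it is judged:
By the outcome, as a careful person would: the job done as asked, in the order asked, and still so for the second after the job is handed in, with the robot touching nothing.
It also fails if it takes over 72 s, if anything falls off the work surface, if the arm or the gripper's body presses on something with over 40 N, if the wrist force passes 120 N, or if a joint passes its speed limit or range.

## Working session

There is one attempt and no reset: what is moved stays moved. The work goes in short steps, Python scripts to look and compute and a tool call to move; the robot and the scene stay as the last step left them, time stands still between calls to the robot, and variables do not carry over. Pictures are saved under pics/ and viewed, at most 10 in all, crops included, and the job is handed in when it is done.

Besides the shell and the picture viewer there is one more tool, called after ">>>" by a JSON object that holds its "fn" and its "kwargs", one argument or row to a line. move_arm: Moves the arm, as the interface text tells. Its arguments: {"type":"object","properties":{"commands":{"type":"array","items":{"type":"array"}},"force":{"type":"number"}},"required":["commands"]}

```bash
ls; mkdir -p pics; python3 - <<'E'
from cell import bot
import cv2,numpy as np,pickle
for n in("top","side"):
    c=bot.capture(n); pickle.dump(c,open(n+"0.pkl","wb"))
    cv2.imwrite(f"pics/{n}0.png",c["image"][:,:,::-1])
    print(n,c["fx"],c["cx"],c["cy"],c["R"].round(3).tolist(),c["t"])
print(bot.state())
E
```

```text
pics
top 532.5030296651934 277.70631304864327 209.53165975938472 [[0.033, -0.999, -0.003], [-0.979, -0.031, -0.203], [0.203, 0.009, -0.979]] [-0.00927498  0.51014532  1.48346108]
side 427.9372719339445 278.08197994338263 211.59012068420427 [[-0.701, -0.713, -0.008], [-0.464, 0.465, -0.754], [0.541, -0.525, -0.657]] [0.36981771 0.30480927 0.66812564]
{'time_s': 0.1, 'q': array([-1.18317789,  0.68994926, -0.19453258,  1.56621079,  0.15735053,
        0.90250337, -0.2151554 ]), 'joint_vel': array([ 0.00049662, -0.00038809, -0.00108651, -0.00171393,  0.00063946,
        0.00129613, -0.00131037]), 'effort': array([-2.04041891e-03, -5.28499854e+01, -1.27147213e+00, -1.53837991e+01,
       -5.26512181e-02,  1.97176872e-03,  4.65643404e-05]), 'eef_pos': array([0.21647677, 0.58601312, 0.40396745]), 'tcp_rot': array([ 1.75959113e-01,  9.84397120e-01, -8.33527910e-04, -7.40338609e-05]), 'force': array([-0.44847568, -0.41822247, -0.46414574]), 'moment': array([ 0.01173269,  0.01730588, -0.05185329]), 'grasp_force': 0.0, 'width': 0.08810290238439573}
```

View pics/top0.png

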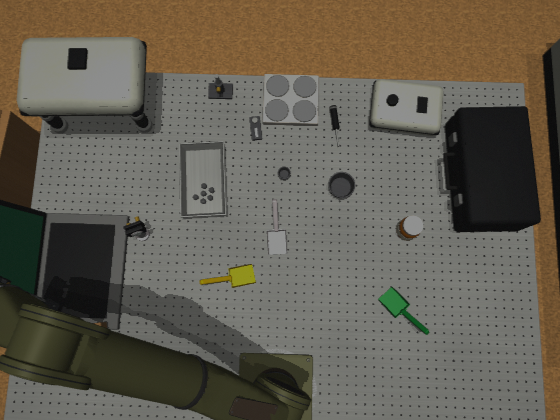

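View pics/side0.png

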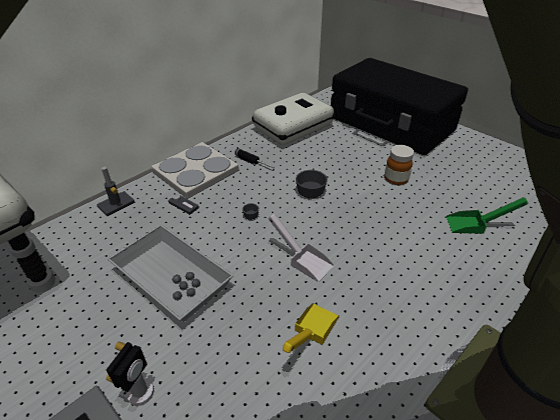

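```bash
cat > h.py <<'E'
import numpy as np,cv2,pickle
def world(c):
    h,w=c["depth"].shape; v,u=np.mgrid[:h,:w]; d=c["depth"]
    P=np.stack([(u-c["cx"])/c["fx"]*d,(v-c["cy"])/c.get("fy",c["fx"])*d,d],-1)
    return (P-c["t"])@c["R"]
def rect(P):  # minAreaRect in mm, world xy
    r=cv2.minAreaRect((P[:,:2]*1000).astype(np.float32)); return [np.round(x,1) for x in r]
E
python3 - <<'E'
from h import *
c=pickle.load(open("top0.pkl","rb")); W=world(c); I=c["image"].astype(int)
def box(u0,u1,v0,v1): return W[v0:v1,u0:u1].reshape(-1,3), I[v0:v1,u0:u1].reshape(-1,3)
# table height check
p,_=box(300,330,210,260); print("table",np.median(p,0))
p,i=box(262,294,196,260); m=(i.min(1)>150)
print("scoop bright",rect(p[m]),m.sum())
pan=m&(p[:,2]<.03)&(p[:,0]<.47); print("pan",rect(p[pan]),np.median(p[pan],0))
han=m&(p[:,0]>.47); q=p[han]; print("handle",[ (round(a,3),q[abs(q[:,0]-a)<.003].mean(0).round(3).tolist()) for a in np.arange(.46,.58,.012)])
p,i=box(172,236,135,224); m=(p[:,2]>.022)&(p[:,2]<.05); print("tray rim",rect(p[m]))
p,i=box(325,360,168,205); m=(p[:,2]>.025); print("liner",rect(p[m]),cv2.minEnclosingCircle((p[m][:,:2]*1000).astype(np.float32)))
p,i=box(186,222,178,208); m=(i.max(1)<85); print("lumps"); 
g=(I[178:208,186:222].max(2)<85).astype(np.uint8); n,l,s,ce=cv2.connectedComponentsWithStats(g)
for k in range(1,n):
    if s[k,4]>3: print(s[k,4],W[178:208,186:222][l==k].mean(0).round(3))
for nm,(b) in dict(small=(276,292,165,182),fork=(246,264,114,142),driver=(326,342,103,148),jar=(396,426,212,242),mirror=(122,152,212,242),yellow=(198,258,262,290)).items():
    p,i=box(*b); m=(p[:,2]>.008)&(p[:,2]<.15); print(nm,rect(p[m]),p[m][:,2].max().round(3))
# image crop
cv2.imwrite("pics/crop0.png",cv2.resize(c["image"][130:260,160:300,::-1],None,fx=5,fy=4.6,interpolation=cv2.INTER_CUBIC)[:600,:800])
E
```

```text
table [ 4.48899784e-01 -1.03147319e-01  1.33308665e-04]
scoop bright [array([0., 0.]), array([0., 0.]), np.float64(0.0)] 0
pan [array([0., 0.]), array([0., 0.]), np.float64(0.0)] [nan nan nan]
handle [(np.float64(0.46), [nan, nan, nan]), (np.float64(0.472), [nan, nan, nan]), (np.float64(0.484), [nan, nan, nan]), (np.float64(0.496), [nan, nan, nan]), (np.float64(0.508), [nan, nan, nan]), (np.float64(0.52), [nan, nan, nan]), (np.float64(0.532), [nan, nan, nan]), (np.float64(0.544), [nan, nan, nan]), (np.float64(0.556), [nan, nan, nan]), (np.float64(0.568), [nan, nan, nan])]
tray rim [array([602.1, 235. ]), array([229.1, 135.6]), np.float64(4.7)]
liner [array([419.2, -92.4]), array([ 77.4, 471.8]), np.float64(64.4)] ((415.1497802734375, -100.8578109741211), 236.07785034179688)
lumps
26 [0.584 0.231 0.014]
27 [0.572 0.208 0.014]
24 [0.561 0.231 0.014]
24 [0.549 0.253 0.013]
24 [0.548 0.21  0.015]
24 [0.537 0.23  0.014]
8 [0.53  0.282 0.001]
small [array([631.2,  -6.4]), array([39.3, 38.1]), np.float64(11.8)] 0.03
fork [array([772.9,  82.7]), array([74.6, 51.7]), np.float64(7.8)] 0.027
driver [array([ 787., -155.]), array([129.1,  41.8]), np.float64(5.0)] 0.029
jar [array([ 473.1, -384. ]), array([65.4, 88.5]), np.float64(2.2)] 0.094
mirror [array([453.5, 423. ]), array([85.5, 83.7]), np.float64(6.4)] 0.114
yellow [array([320. , 148.6]), array([ 70. , 153.4]), np.float64(7.7)] 0.089
  return _methods._mean(a, axis=axis, dtype=dtype,
  ret = um.true_divide(
<stdin>:9: RuntimeWarning: Mean of empty slice.
```

View pics/crop0.png

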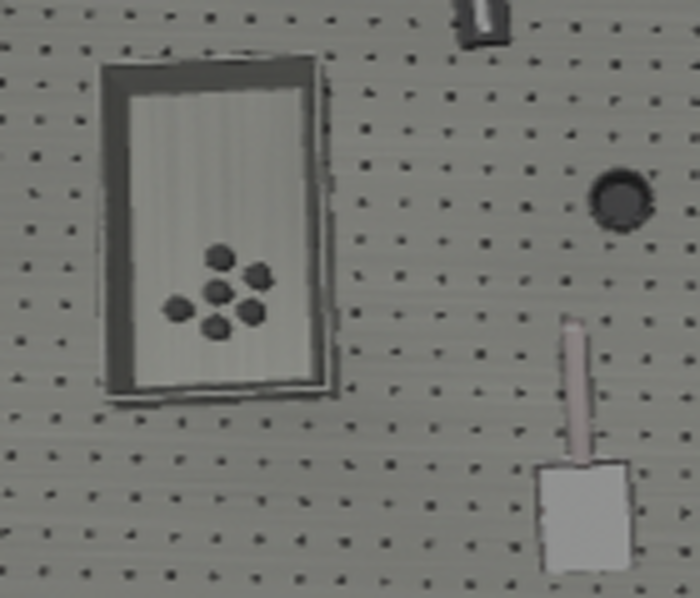

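```bash
python3 - <<'E'
from h import *
c=pickle.load(open("top0.pkl","rb")); W=world(c); I=c["image"].astype(int)
def box(u0,u1,v0,v1): return W[v0:v1,u0:u1].reshape(-1,3), I[v0:v1,u0:u1].reshape(-1,3)
p,i=box(262,294,196,260); print(I[243,277],I[210,275],I[243,300])
m=(p[:,2]>.008); q=p[m]
for a in np.arange(.44,.58,.01):
    s=q[abs(q[:,0]-a)<.004]
    if len(s): print(a.round(3),s.mean(0).round(4),np.ptp(s[:,1]).round(3))
g=(i.min(1)>135); print("pan",rect(p[g&(p[:,0]<.47)]),p[g&(p[:,0]<.47)].mean(0))
p,i=box(325,360,168,205); m=(p[:,2]>.028)&(p[:,2]<.05)&(p[:,0]>.5); print("liner",cv2.minEnclosingCircle((p[m][:,:2]*1000).astype(np.float32)))
p,i=box(172,236,135,224); m=(p[:,2]>.025)&(p[:,2]<.04);b=cv2.boxPoints(cv2.minAreaRect((p[m][:,:2]*1000).astype(np.float32))); print(b)
m=(i.min(1)>95)&(p[:,2]<.008)&(p[:,2]>.0015); print("floor",rect(p[m]))
c=pickle.load(open("side0.pkl","rb")); W=world(c); I=c["image"].astype(int)
p,i=box(265,335,210,282); m=(p[:,2]>.006); q=p[m]
print("side")
for a in np.arange(.39,.58,.01):
    s=q[abs(q[:,0]-a)<.004]
    if len(s): print(a.round(3),s.mean(0).round(4),np.ptp(s[:,1]).round(3))
g=(i.min(1)>150); print(rect(p[g&(p[:,2]<.008)]))
p,i=box(290,332,165,202); m=(p[:,2]>.028)&(p[:,2]<.05); print("liner",cv2.minEnclosingCircle((p[m][:,:2]*1000).astype(np.float32)))
E
```

```text
[145 146 145] [136 129 128] [119 120 116]
0.44 [0.4403 0.0114 0.014 ] 0.053
0.45 [0.4506 0.0114 0.0127] 0.053
0.46 [0.4594 0.0044 0.0212] 0.059
0.47 [0.4704 0.0138 0.034 ] 0.012
0.48 [0.4795 0.0154 0.0391] 0.039
0.49 [0.4897 0.0113 0.0467] 0.047
0.5 [0.4995 0.0117 0.0529] 0.059
0.51 [0.5103 0.0163 0.0654] 0.012
0.52 [0.5198 0.0169 0.0695] 0.032
0.53 [0.53   0.0188 0.0783] 0.012
0.54 [0.5371 0.0187 0.0693] 0.011
0.56 [ 0.5609 -0.0143  0.0097] 0.003
pan [array([328.6,   3.3]), array([261. ,  47.1]), np.float64(2.0)] [0.42099965 0.00667036 0.01009121]
liner ((595.6813354492188, -177.27615356445312), 40.10624313354492)
[[482.74634 293.18326]
 [493.8994  158.09811]
 [721.88306 176.92117]
 [710.73    312.00632]]
floor [array([608.7, 235.5]), array([277.8, 192.6]), np.float64(2.9)]
side
0.39 [0.3906 0.0081 0.008 ] 0.056
0.4 [0.3999 0.0103 0.0104] 0.056
0.41 [0.41   0.0098 0.0123] 0.058
0.42 [0.42   0.0081 0.0135] 0.057
0.43 [0.4298 0.009  0.0139] 0.059
0.44 [0.44   0.011  0.0151] 0.058
0.45 [0.4514 0.0122 0.0167] 0.06
0.46 [0.4598 0.0117 0.0273] 0.04
0.47 [0.47   0.014  0.0347] 0.014
0.48 [0.4799 0.0148 0.0421] 0.015
0.49 [0.4901 0.016  0.0505] 0.015
0.5 [0.4999 0.0167 0.0583] 0.015
0.51 [0.5102 0.0178 0.0667] 0.016
0.52 [0.5201 0.0186 0.0739] 0.016
0.53 [0.5284 0.0204 0.0768] 0.01
[array([449.3,  -1.1]), array([129.7,  73.4]), np.float64(9.3)]
liner ((591.9067993164062, -179.08343505859375), 40.681148529052734)
```

>>> {"fn": "move_arm", "kwargs": {
  "commands": [
    [1, [1.8, -3.5, 0], 1.6],
    [1, [1.8, -3.5, 0], 1.6],
    [1, [1.8, -3.5, 0], 1.6],
    [1, [1.8, -3.5, 0], 1.6],
    [1, [1.8, -3.5, 0], 1.6],
    [1, [1.8, -3.5, 0], 1.6],
    [1, [1.8, -3.5, 0], 1.6],
    [1, [1.8, -3.5, 0], 1.6],
    [1, [1.8, -3.5, 0], 1.6],
    [1, [1.8, -3.5, 0], 1.6],
    [1, [1.8, -3.5, -1], 1.6],
    [1, [1.8, -3.5, -2], 1.6],
    [1, [1.8, -3.5, -2], 1.6],
    [1, [1.8, -3.5, -2], 1.6],
    [1, [1.8, -3.5, -2], 1.6],
    [1, [1.8, -3.5, -2], 1.6],
    [1, [0, 0, 0], 0],
    [1, [0, 0, 0], 0]
  ],
  "force": 30
}}

```text
time_s: 2.35
eef_pos: [0.5043, 0.027, 0.2948]
tcp_rot: [-0.047, 0.999, 0.001, -0.0]
force: [0.6, 1.2, -0.3]
width: 0.0881
grasp_force: 0.0
```

```bash
python3 - <<'E'
from h import *
from cell import bot
c=bot.capture("wrist"); pickle.dump(c,open("w1.pkl","wb")); cv2.imwrite("pics/w1.png",c["image"][:,:,::-1])
W=world(c);p=W.reshape(-1,3)
p=p[(c["depth"].ravel()>0)&(abs(p[:,1])<.06)&(p[:,0]>.36)&(p[:,0]<.56)&(p[:,2]>.006)&(p[:,2]<.1)]
for a in np.arange(.38,.56,.01):
    s=p[abs(p[:,0]-a)<.003]
    if len(s): print(a.round(3),s.mean(0).round(4),s[:,1].min().round(3),s[:,1].max().round(3))
E
```

```text
0.39 [0.3913 0.032  0.0078] 0.031 0.032
0.4 [0.4001 0.0055 0.0096] -0.023 0.033
0.41 [0.4101 0.0035 0.0142] -0.022 0.035
0.42 [0.42   0.0005 0.016 ] -0.021 0.035
0.43 [0.4299 0.001  0.0169] -0.02 0.036
0.44 [0.4401 0.0075 0.0172] -0.019 0.037
0.45 [0.4513 0.0153 0.0193] -0.018 0.038
0.46 [0.4597 0.0101 0.0272] -0.017 0.022
0.47 [0.47   0.0124 0.036 ] 0.005 0.019
0.48 [0.48   0.0134 0.0437] 0.006 0.02
0.49 [0.4901 0.0143 0.0513] 0.007 0.021
0.5 [0.5    0.0149 0.0596] 0.008 0.022
0.51 [0.5101 0.016  0.0676] 0.009 0.023
0.52 [0.52   0.0171 0.0752] 0.01 0.024
0.53 [0.5291 0.0178 0.0791] 0.011 0.025
```

View pics/w1.png

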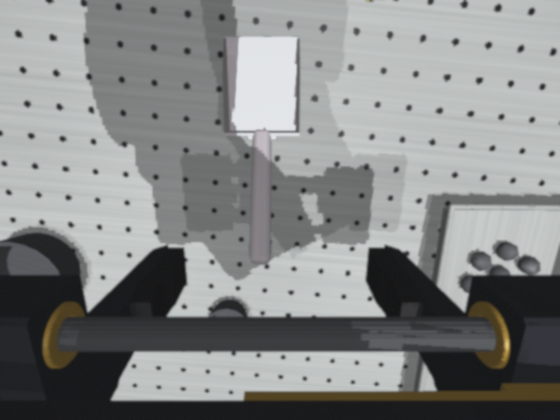

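>>> {"fn": "move_arm", "kwargs": {
  "commands": [
    [1, [0.8, -1.1, -1.9], 0.3],
    [1, [0, 0, -2], 0],
    [1, [0, 0, -2], 0],
    [1, [0, 0, -1.5], 0],
    [1, [0, 0, -1.5], 0],
    [1, [0, 0, 0], 0],
    [-1, [0, 0, 0], 0],
    [-1, [0, 0, 0], 0],
    [-1, [0, 0, 0], 0],
    [-1, [0, 0, 0], 0],
    [-1, [0, 0, 0], 0],
    [-1, [0, 0, 0], 0]
  ],
  "force": 12
}}

```text
time_s: 3.9
eef_pos: [0.5125, 0.0153, 0.2057]
tcp_rot: [-0.049, 0.999, 0.0, -0.0]
force: [-0.4, 0.5, 1.1]
width: 0.0302
grasp_force: 0.0
```

>>> {"fn": "move_arm", "kwargs": {
  "commands": [
    [-1, [0, 0, 0], 0],
    [-1, [0, 0, 0], 0],
    [-1, [0, 0, 0], 0],
    [-1, [0, 0, 0.5], 0],
    [-1, [0, 0, 0.5], 0],
    [-1, [0, 0, 1], 0],
    [-1, [0, 0, 1], 0],
    [-1, [0, 0, 0], 0],
    [-1, [0, 0, 0], 0]
  ],
  "force": 20
}}

```text
time_s: 5.03
eef_pos: [0.5125, 0.0153, 0.2358]
tcp_rot: [-0.049, 0.999, 0.0, 0.0]
force: [0.3, -0.5, -1.7]
width: 0.0137
grasp_force: 19.9
```

```bash
cat >> h.py <<'E'
def tilt(name="wrist",save=None,pr=True):
    """pan pitch (nose-up +), pose of scoop relative to the grasp point, from wrist depth"""
    from cell import bot
    from scipy.spatial.transform import Rotation as Ro
    c=bot.capture(name); s=bot.state()
    if save: pickle.dump((c,s),open(save+".pkl","wb")); cv2.imwrite(f"pics/{save}.png",c["image"][:,:,::-1])
    M=Ro.from_quat(s["tcp_rot"]).as_matrix(); g=s["eef_pos"]+M[:,2]*.147
    W=world(c); y=M[:,1].copy(); y[2]=0; y/=np.linalg.norm(y); x=np.array([y[1],-y[0],0.])
    if x[0]>0: x=-x   # forward = toward -x world
    d=W-g; L=np.stack([d@x,d@y,d[...,2]],-1); ok=(c["depth"]>0.02)
    q=L[ok]
    hb=q[(abs(q[:,1])<.004)&(q[:,0]>.012)&(q[:,0]<.045)&(abs(q[:,2])<.08)]
    if len(hb)>20:
        f=np.polyfit(hb[:,0],hb[:,2],1); a=np.degrees(np.arctan(f[0]))
        print("handle slope",a.round(1),"=> nose-up",(a+38).round(1),"top z over grasp at x=.02",np.polyval(f,.02).round(4),"n",len(hb))
    return c,s,L,ok
E
python3 - <<'E'
from h import *
c,s,L,ok=tilt(save="w2"); print(s["eef_pos"],s["width"],s["grasp_force"],s["force"])
q=L[ok]; 
for a in np.arange(0,.15,.01):
    t=q[(abs(q[:,0]-a)<.003)&(abs(q[:,1])<.015)&(abs(q[:,2])<.15)]
    if len(t): print(a.round(2),np.median(t,0).round(4))
E
```

```text
handle slope -68.8 => nose-up -30.8 top z over grasp at x=.02 0.0434 n 3485
[0.51244784 0.01522684 0.23564402] 0.013584472681651385 19.932988788932562 [ 0.11434719  0.43744052 -0.42395484]
0.0 [0.0001 0.0002 0.0112]
0.01 [0.0087 0.0043 0.0064]
0.02 [0.0219 0.0004 0.0731]
0.03 [0.0296 0.0047 0.058 ]
0.04 [ 0.04   -0.0006 -0.022 ]
0.05 [ 0.0499 -0.0002 -0.0291]
0.06 [ 0.0593 -0.0001 -0.0542]
0.07 [ 0.0703 -0.0001 -0.0572]
0.08 [ 0.0804 -0.0001 -0.0573]
0.09 [ 0.0899  0.0004 -0.0575]
0.1 [ 1.001e-01 -1.000e-04 -5.750e-02]
0.11 [ 0.1099 -0.0002 -0.0577]
0.12 [ 0.1198  0.0003 -0.0582]
```

```bash
python3 - <<'E'
s=open("h.py").read()
i=s.index("    hb=q["); j=s.index("    return c,s,L,ok")
s=s[:i]+'''    pn=q[(abs(q[:,1])<.012)&(q[:,2]<-.012)&(q[:,0]>.025)&(q[:,0]<.15)&(np.hypot(q[:,0],q[:,2])<.145)]
    hb=q[(abs(q[:,1])<.004)&(q[:,0]>.012)&(q[:,0]<.035)&(abs(q[:,2])<.05)]
    for n,h,o in(("handle",hb,38),("pan",pn,0)):
        if len(h)>20:
            f=cv2.fitLine(h[:,[0,2]].astype(np.float32),cv2.DIST_HUBER,0,.001,.001).ravel()
            print(n,"nose-up",round(np.degrees(np.arctan(f[1]/f[0]))+o,1),"mid",f[2:].round(4),len(h))
'''+s[j:]
open("h.py","w").write(s)
E
```

>>> {"fn": "move_arm", "kwargs": {
  "commands": [
    [-1, [0, 0, 0], 0],
    [-1, [0, 0, 0], 0]
  ],
  "force": 8
}}

```text
time_s: 5.32
eef_pos: [0.5124, 0.0153, 0.2355]
tcp_rot: [-0.049, 0.999, -0.0, -0.0]
force: [0.3, 0.1, -1.3]
width: 0.0143
grasp_force: 8.0
```

```bash
python3 -c "
from h import *
c,s,L,ok=tilt(); print(s['grasp_force'])"
```

```text
handle nose-up -14.7 mid [ 0.0227 -0.0129] 1259
pan nose-up -38.3 mid [ 0.0713 -0.0667] 7176
7.99956413306063
```

>>> {"fn": "move_arm", "kwargs": {
  "commands": [
    [-1, [0, 0, 0], 0],
    [-1, [0, 0, 0], 0]
  ],
  "force": 4
}}

```text
time_s: 5.62
eef_pos: [0.5125, 0.0153, 0.2357]
tcp_rot: [-0.049, 0.999, 0.0, -0.0]
force: [0.3, 0.5, -1.7]
width: 0.0138
grasp_force: 4.0
```

```bash
python3 -c "
from h import *
c,s,L,ok=tilt(); print(s['grasp_force'])"
```

```text
handle nose-up -14.8 mid [ 0.0228 -0.013 ] 1248
pan nose-up -41.2 mid [ 0.0653 -0.0635] 7152
3.9994402767479187
```

>>> {"fn": "move_arm", "kwargs": {
  "commands": [
    [-1, [0, 0, -1], 0],
    [-1, [0, 0, -1], 0],
    [-1, [0, 0, -1], 0],
    [-1, [0, 0, 0], 0]
  ],
  "force": 4
}}

```text
time_s: 6.18
eef_pos: [0.5121, 0.0154, 0.2047]
tcp_rot: [-0.049, 0.999, -0.0, -0.001]
force: [-1.0, -0.0, -1.6]
width: 0.0144
grasp_force: 4.0
```

```bash
sed -i 's/pn=q\[(abs(q\[:,1\])<.012)/pn=q[(abs(q[:,1])<.022)\&(abs(q[:,1])>.012)/' h.py; python3 -c "
from h import *
c,s,L,ok=tilt(); print(s['eef_pos'],s['force'])"
```

```text
handle nose-up 1.0 mid [ 0.0205 -0.0055] 1168
pan nose-up 2.1 mid [ 0.0953 -0.0554] 7343
[0.5119692  0.0153299  0.20508932] [-0.40781245 -0.71148284  0.66950457]
```

>>> {"fn": "move_arm", "kwargs": {
  "commands": [
    [-1, [0.3, 0, -0.3], 0],
    [-1, [0.3, 0, -0.3], 0],
    [-1, [0.3, 0, -0.4], 0],
    [-1, [0.2, 0, -0.3], 0],
    [-1, [0, 0, 0], 0]
  ],
  "force": 8
}}

```text
time_s: 6.85
eef_pos: [0.5238, 0.0154, 0.1925]
tcp_rot: [-0.049, 0.999, 0.0, 0.0]
force: [-1.2, 0.2, 0.6]
width: 0.0137
grasp_force: 8.0
```

```bash
python3 -c "
from h import *
c,s,L,ok=tilt(); print(s['eef_pos'],s['force'])"
```

```text
handle nose-up 12.4 mid [ 0.0232 -0.0028] 1154
pan nose-up 9.2 mid [ 0.0829 -0.0388] 8305
[0.52370233 0.01537251 0.19267871] [0.19998775 0.15992128 0.2158862 ]
```

>>> {"fn": "move_arm", "kwargs": {
  "commands": [
    [-1, [-0.3, 0, 0.3], 0],
    [-1, [-0.3, 0, 0.4], 0],
    [-1, [-0.3, 0, 0.3], 0],
    [-1, [-0.2, 0, 0.3], 0],
    [-1, [0, 0, -0.1], 0],
    [-1, [0, 0, 0], 0]
  ],
  "force": 4
}}

```text
time_s: 7.65
eef_pos: [0.5127, 0.0153, 0.2048]
tcp_rot: [-0.049, 0.999, -0.0, 0.0]
force: [1.0, -0.9, 2.5]
width: 0.014
grasp_force: 4.0
```

>>> {"fn": "move_arm", "kwargs": {
  "commands": [
    [-1, [0, 0, 0], 0],
    [-1, [0, 0, 0], 0],
    [-1, [0, 0, 1], 0],
    [-1, [0, 0, 2], 0],
    [-1, [0, 0, 3], 0],
    [-1, [0, 0, 3], 0],
    [-1, [0, 0, 2], 0],
    [-1, [0, 0, 0], 0],
    [-1, [0, 0, 0], 0]
  ],
  "force": 40
}}

```text
time_s: 8.78
eef_pos: [0.512, 0.0152, 0.3142]
tcp_rot: [-0.049, 0.999, -0.0, -0.001]
force: [-0.4, 0.3, -2.1]
width: 0.0137
grasp_force: 40.0
```

```bash
python3 - <<'E'
from h import *
c,s,L,ok=tilt(save="w3"); print(s['eef_pos'],s['force'])
q=L[ok]
for a in np.arange(.03,.15,.01):
    t=q[(abs(q[:,0]-a)<.003)&(abs(q[:,1])<.04)&(abs(q[:,2])<.09)]
    if len(t): print(a.round(2),np.median(t[abs(t[:,1])<.02],0).round(4),t[:,1].min(),t[:,1].max())
t=q[(abs(q[:,1])<.02)&(abs(q[:,2])<.09)]; print(t[:,0].max())
E
```

```text
handle nose-up -0.0 mid [ 0.0231 -0.007 ] 1172
pan nose-up -0.2 mid [ 0.0844 -0.0558] 5538
[0.5120039  0.01520917 0.31389757] [-0.87456785  0.07709361 -0.91833452]
0.03 [0.0303 0.0024 0.067 ] -0.0388759487489689 0.0374063368165533
0.04 [ 0.04   -0.0011 -0.0206] -0.007748040811746408 0.005951737482772936
0.05 [ 0.05   -0.0012 -0.0283] -0.010617192596275015 0.005614199780389722
0.06 [ 0.0591 -0.0001 -0.0549] -0.028943154844660923 0.027240582371906054
0.07 [ 0.07   -0.0001 -0.056 ] -0.029069095116949946 0.02694612536570252
0.08 [ 0.08   -0.0002 -0.056 ] -0.029147265435718078 0.026822534248451668
0.09 [ 0.0899 -0.0002 -0.0559] -0.02916334545368639 0.027066950080870334
0.1 [ 0.1001 -0.0002 -0.0559] -0.029023398083338064 0.026690414368360116
0.11 [ 0.11    0.0003 -0.0559] -0.02919088398942131 0.02685059228570448
0.12 [ 0.1196  0.0003 -0.0562] -0.029253752925762825 0.026987053669752237
0.12237613067232785
```

>>> {"fn": "move_arm", "kwargs": {
  "commands": [
    [-1, [1, 1, 0], 0],
    [-1, [2.2, 2.2, 0], 0],
    [-1, [2.6, 2.7, 0], -0.2],
    [-1, [2.6, 2.7, 0], -0.3],
    [-1, [2.6, 2.7, 0], -0.3],
    [-1, [2.6, 2.7, 0], -0.2],
    [-1, [2.6, 2.7, 0], -0.2],
    [-1, [2.6, 2.7, 0], -0.2],
    [-1, [1.6, 1.6, 0], -0.1],
    [-1, [1, 0.9, 0], 0],
    [-1, [0, 0, 0], 0],
    [-1, [0, 0, 0], 0]
  ]
}}

```text
time_s: 10.32
eef_pos: [0.7261, 0.2342, 0.3139]
tcp_rot: [-0.036, 0.999, -0.0, -0.001]
force: [-0.6, -0.4, -0.8]
width: 0.0137
grasp_force: 40.0
```

```bash
python3 - <<'E'
from h import *
c,s,L,ok=tilt(save="w4"); print(s['eef_pos'],s['tcp_rot'],s['force'])
W=world(c); I=c["image"].astype(int)
p=W.reshape(-1,3); i=I.reshape(-1,3)
# rim edges: points at z>.027 , fit sides
m=(p[:,2]>.029)&(p[:,2]<.038)&(p[:,0]>.45)&(p[:,0]<.74)&(p[:,1]>.14)&(p[:,1]<.33)&(L.reshape(-1,3)[:,2]<-.08)
q=p[m]; print(len(q),q.min(0),q.max(0))
for x in np.arange(.5,.7,.02):
    t=q[abs(q[:,0]-x)<.003]; a=t[t[:,1]<.2]; b=t[t[:,1]>.26]
    print(x.round(2),a[:,1].mean().round(4) if len(a) else None,b[:,1].mean().round(4) if len(b) else None)
t=q[q[:,0]<.51]; print("near end", [(y,t[abs(t[:,1]-y)<.004][:,0].mean().round(4)) for y in (.19,.21,.23,.25,.27)])
E
```

```text
handle nose-up -0.2 mid [ 0.0262 -0.0099] 1173
pan nose-up 0.0 mid [ 0.1069 -0.0567] 5536
[0.7261976  0.2339143  0.31425594] [-3.59728498e-02  9.99352541e-01 -3.98333644e-04 -5.41757620e-04] [-0.41165738 -0.37548165 -1.46849145]
4170 [0.57922063 0.1656617  0.02900268] [0.71690553 0.31003062 0.03766838]
0.5 None None
0.52 None None
0.54 None None
0.56 None None
0.58 None 0.2964
0.6 0.1695 0.2984
0.62 0.1713 0.3001
0.64 0.1729 0.3017
0.66 0.1748 0.3034
0.68 0.1765 0.3052
near end [(0.19, np.float64(nan)), (0.21, np.float64(nan)), (0.23, np.float64(nan)), (0.25, np.float64(nan)), (0.27, np.float64(nan))]<stdin>:11: RuntimeWarning: Mean of empty slice.
  ret = ret.dtype.type(ret / rcount)
```

View pics/w4.png

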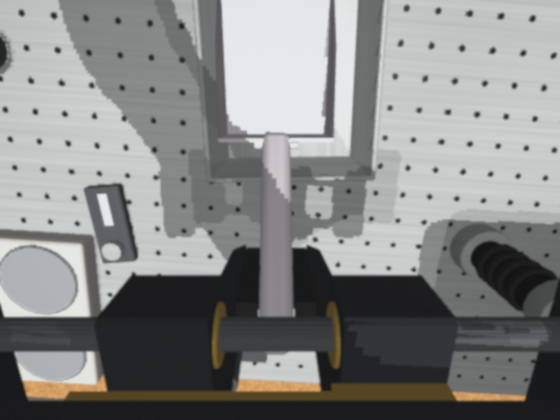

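>>> {"fn": "move_arm", "kwargs": {
  "commands": [
    [-1, [0, 0.35, -1], 0.9],
    [-1, [0, 0, -2.5], 0],
    [-1, [0, 0, -2.5], 0],
    [-1, [0, 0, -2], 0],
    [-1, [0, 0, -1.2], 0],
    [-1, [0, 0, -0.7], 0],
    [-1, [0, 0, -0.4], 0],
    [-1, [0, 0, -0.2], 0],
    [-1, [0, 0, 0], 0]
  ]
}}

```text
time_s: 11.5
eef_pos: [0.7266, 0.2379, 0.2101]
tcp_rot: [-0.044, 0.999, 0.0, 0.0]
force: [0.1, -0.4, -0.3]
width: 0.0137
grasp_force: 40.0
```

```bash
python3 - <<'E'
from h import *
from cell import bot
s=bot.state(); print(s['eef_pos'],s['tcp_rot'],s['force'])
c=bot.capture("side"); cv2.imwrite("pics/s5.png",cv2.resize(c["image"][200:340,90:250,::-1],None,fx=4,fy=4,interpolation=cv2.INTER_CUBIC))
E
```

```text
[0.72664823 0.23787612 0.2101394 ] [-4.38951653e-02  9.99036092e-01  1.47732667e-04  2.81512182e-04] [ 0.0880721  -0.41662351 -0.32917349]
```

View pics/s5.png

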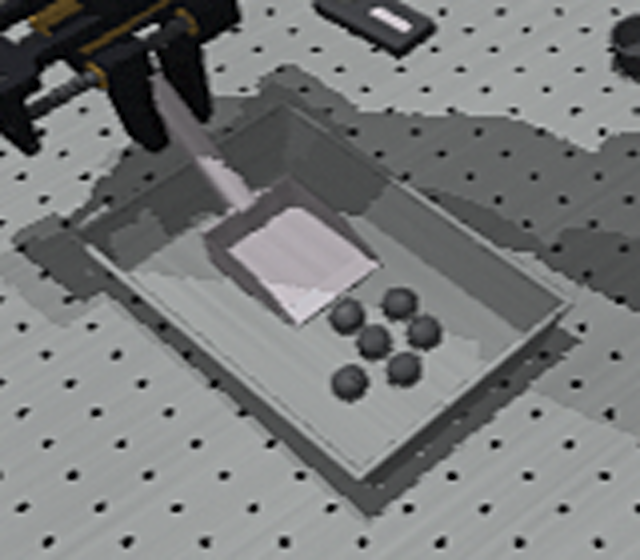

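>>> {"fn": "move_arm", "kwargs": {
  "commands": [
    [-1, [0, 0, -0.15], 0],
    [-1, [0, 0, -0.1], 0],
    [-1, [0, 0, 0], 0]
  ]
}}

```text
time_s: 11.92
eef_pos: [0.727, 0.2379, 0.208]
tcp_rot: [-0.044, 0.999, 0.0, 0.001]
force: [0.7, 0.1, 1.9]
width: 0.0134
grasp_force: 40.0
```

>>> {"fn": "move_arm", "kwargs": {
  "commands": [
    [-1, [-0.3, -0.03, 0], 0],
    [-1, [-0.5, -0.04, 0], 0],
    [-1, [-0.6, -0.05, 0], 0],
    [-1, [-0.6, -0.05, 0], 0],
    [-1, [-0.6, -0.05, 0], 0],
    [-1, [-0.6, -0.05, 0], 0],
    [-1, [-0.6, -0.05, 0], 0],
    [-1, [-0.6, -0.05, 0], 0],
    [-1, [-0.6, -0.05, 0], 0],
    [-1, [-0.6, -0.05, 0], 0],
    [-1, [-0.6, -0.05, 0], 0],
    [-1, [-0.6, -0.05, 0], 0]
  ]
}}

```text
time_s: 13.42
eef_pos: [0.6586, 0.2321, 0.2077]
tcp_rot: [-0.044, 0.999, 0.0, 0.001]
force: [3.0, 0.2, 4.8]
width: 0.0131
grasp_force: 40.0
```

```bash
python3 - <<'E'
from h import *
from cell import bot
s=bot.state(); print(s['eef_pos'],s['force'])
c=bot.capture("side"); cv2.imwrite("pics/s6.png",cv2.resize(c["image"][200:340,90:250,::-1],None,fx=4,fy=4,interpolation=cv2.INTER_CUBIC))
E
```

```text
[0.65855502 0.23206476 0.20765901] [2.9953771  0.15668569 4.83373024]
```

View pics/s6.png

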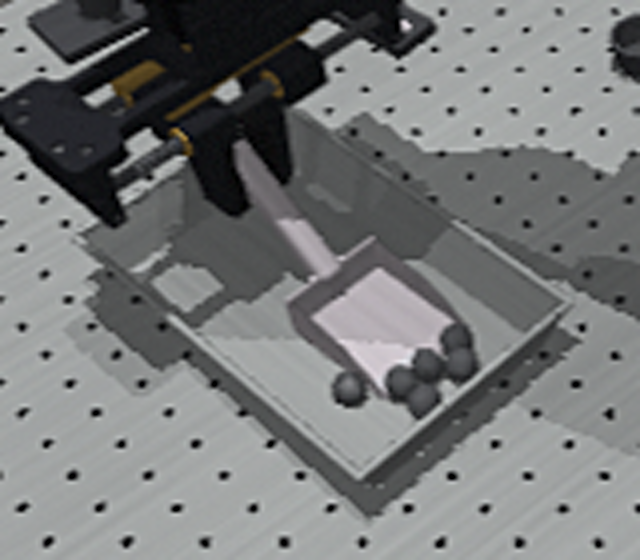

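>>> {"fn": "move_arm", "kwargs": {
  "commands": [
    [-1, [-0.4, -0.04, 0.05], 0],
    [-1, [-0.4, -0.03, 0], 0],
    [-1, [-0.4, -0.04, 0], 0],
    [-1, [-0.4, -0.03, 0], 0],
    [-1, [-0.4, -0.04, 0], 0],
    [-1, [0, 0, 0], 0]
  ]
}}

```text
time_s: 14.22
eef_pos: [0.638, 0.2303, 0.2076]
tcp_rot: [-0.044, 0.999, -0.0, -0.001]
force: [3.3, -0.0, 4.2]
width: 0.0134
grasp_force: 40.0
```

```bash
cat >> h.py <<'E'
def lumps(c,u0,u1,v0,v1,zmin=0.004,dark=85):
    W=world(c)[v0:v1,u0:u1]; I=c["image"][v0:v1,u0:u1].astype(int)
    g=((I.max(2)<dark)&(W[...,2]>zmin)&(W[...,2]<.2)).astype(np.uint8)
    n,l,s,ce=cv2.connectedComponentsWithStats(g,connectivity=4)
    for k in range(1,n):
        if s[k,4]>6: print("blob",s[k,4],(ce[k]+[u0,v0]).round(0),W[l==k].mean(0).round(3))
E
python3 - <<'E'
from h import *
c,s,L,ok=tilt(save="w7"); print(s['eef_pos'],s['force'])
W=world(c); 
I=c["image"].astype(int); z=L[...,2]
# things above the pan floor inside pan (lumps): height over pan > 5mm, away from the walls
m=(z>-.050)&(z<-.03)&(abs(L[...,1])<.0245)&(L[...,0]>.062)&(L[...,0]<.16)&ok
g=m.astype(np.uint8); n,l,st,ce=cv2.connectedComponentsWithStats(g)
for k in range(1,n):
    if st[k,4]>30: print(st[k,4],L[l==k].mean(0).round(4),L[l==k].min(0).round(3),L[l==k].max(0).round(3))
E
```

```text
handle nose-up 0.5 mid [ 0.0232 -0.0068] 1166
pan nose-up 2.8 mid [ 0.0781 -0.0552] 7436
[0.6380301  0.23035138 0.20752385] [ 1.69295466 -0.17732706  4.07541473]
309 [ 0.1168 -0.0186 -0.0436] [ 0.114 -0.024 -0.049] [ 0.12  -0.012 -0.039]
1561 [ 0.114   0.0082 -0.0421] [ 0.109 -0.008 -0.05 ] [ 0.12   0.024 -0.037]
```

>>> {"fn": "move_arm", "kwargs": {
  "commands": [
    [-1, [-0.3, -0.03, 0], 0],
    [-1, [-0.3, -0.03, 0], 0],
    [-1, [0, 0, 0], 0]
  ]
}}

```text
time_s: 14.65
eef_pos: [0.6326, 0.2297, 0.2078]
tcp_rot: [-0.044, 0.999, 0.0, 0.0]
force: [2.9, 0.4, 4.6]
width: 0.013
grasp_force: 40.0
```

```bash
python3 - <<'E'
from h import *
from cell import bot
s=bot.state(); print(s['eef_pos'],s['force'])
c=bot.capture("side"); cv2.imwrite("pics/s8.png",cv2.resize(c["image"][200:340,90:250,::-1],None,fx=4,fy=4,interpolation=cv2.INTER_CUBIC))
E
```

```text
[0.63259617 0.22969501 0.20782633] [2.87164508 0.41217914 4.59374723]
```

View pics/s8.png

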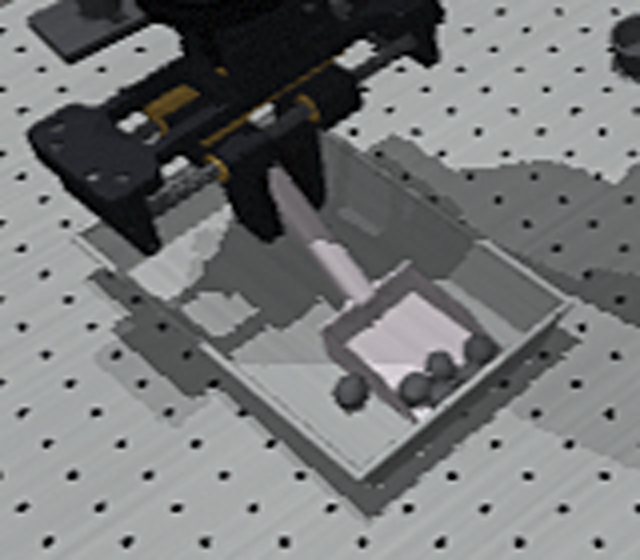

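>>> {"fn": "move_arm", "kwargs": {
  "commands": [
    [-1, [-0.2, -0.02, 0], 0],
    [-1, [0, 0, 0], 0],
    [-1, [0.25, 0.02, -0.3], 0],
    [-1, [0.25, 0.02, -0.3], 0],
    [-1, [0.25, 0.02, -0.3], 0],
    [-1, [0.25, 0.02, -0.35], 0],
    [-1, [0.25, 0.02, -0.35], 0],
    [-1, [0.25, 0.02, -0.4], 0],
    [-1, [0, 0, 0], 0]
  ],
  "force": 10
}}

```text
time_s: 15.82
eef_pos: [0.645, 0.2306, 0.1868]
tcp_rot: [-0.044, 0.999, -0.0, -0.001]
force: [-1.2, -0.3, 1.0]
width: 0.0138
grasp_force: 10.0
```

```bash
python3 - <<'E'
from h import *
from cell import bot
c,s,L,ok=tilt(save="w9"); print(s['eef_pos'],s['force'])
c=bot.capture("side"); pickle.dump(c,open("s9.pkl","wb")); lumps(c,150,235,255,325,dark=75)
E
```

```text
handle nose-up 19.0 mid [ 0.0234 -0.    ] 1171
pan nose-up 11.8 mid [ 0.0847 -0.0283] 8919
[0.64508326 0.23059034 0.18709551] [-0.99344    -0.07104331  0.08329654]
blob 80 [154. 259.] [0.635 0.243 0.036]
blob 59 [199. 282.] [0.526 0.214 0.033]
blob 205 [204. 302.] [0.492 0.228 0.019]
blob 26 [209. 290.] [0.499 0.212 0.03 ]
blob 54 [194. 292.] [0.513 0.235 0.033]
blob 35 [178. 298.] [0.538 0.257 0.013]
```

>>> {"fn": "move_arm", "kwargs": {
  "commands": [
    [-1, [0, 0, 0], 0],
    [-1, [0, 0, 0], 0],
    [-1, [0.1, 0, 0.3], 0],
    [-1, [0.2, 0, 0.6], 0],
    [-1, [0.2, 0, 1], 0],
    [-1, [0.2, 0, 1.5], 0],
    [-1, [0.1, 0, 2], 0],
    [-1, [0, 0, 2], 0],
    [-1, [0, 0, 2], 0],
    [-1, [0, 0, 1.2], 0],
    [-1, [0, 0, 0.5], 0],
    [-1, [0, 0, 0], 0]
  ],
  "force": 50
}}

```text
time_s: 17.42
eef_pos: [0.6534, 0.2307, 0.2987]
tcp_rot: [-0.044, 0.999, -0.0, -0.0]
force: [-0.7, -0.1, -3.2]
width: 0.0136
grasp_force: 50.0
```

```bash
python3 - <<'E'
from h import *
from cell import bot
c,s,L,ok=tilt(save="w10"); print(s['eef_pos'],s['force'])
a=bot.capture("side"); w=c["image"]; i=a["image"]
cv2.imwrite("pics/s10.png",np.vstack([cv2.resize(i[180:330,90:290],(800,600))[:, :, ::-1][:600]])[:600])
lumps(a,100,235,210,330,dark=75)
E
```

```text
handle nose-up 17.9 mid [0.0235 0.0002] 1126
pan nose-up -7.8 mid [ 0.0896 -0.0226] 6275
[0.65331193 0.2305616  0.29819483] [-0.37499862 -0.53455123 -1.61360708]
blob 16 [113. 211.] [0.864 0.219 0.009]
blob 121 [138. 215.] [0.644 0.245 0.151]
blob 11 [154. 211.] [0.64  0.215 0.144]
blob 24 [189. 211.] [0.738 0.09  0.007]
blob 10 [154. 231.] [0.71  0.198 0.034]
blob 39 [180. 233.] [0.573 0.206 0.126]
blob 65 [170. 238.] [0.57  0.229 0.131]
blob 9 [143. 238.] [0.708 0.226 0.034]
blob 40 [186. 249.] [0.515 0.232 0.144]
blob 39 [139. 252.] [0.699 0.246 0.012]
blob 206 [204. 302.] [0.492 0.228 0.019]
blob 37 [178. 298.] [0.537 0.257 0.014]
```

View pics/s10.png

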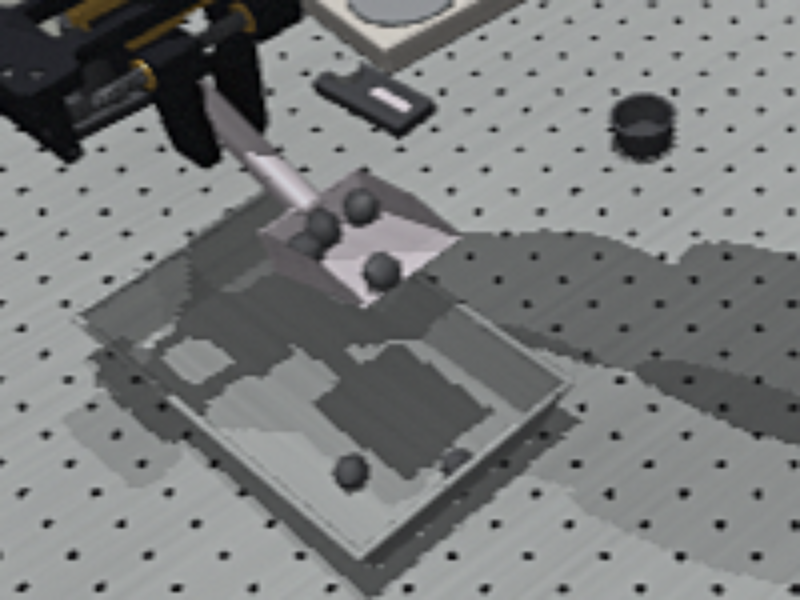

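>>> {"fn": "move_arm", "kwargs": {
  "commands": [
    [-1, [0.3, 0, 0], 0],
    [-1, [0.7, 0.1, 0], 0],
    [-1, [1.1, 0.1, 0], 0],
    [-1, [1.5, 0.1, 0], 0],
    [-1, [1.9, 0.2, 0], 0],
    [-1, [-1.6, -0.1, 0], 0],
    [-1, [-1.3, -0.1, 0], 0],
    [-1, [-1.0, -0.1, 0], 0],
    [-1, [-0.7, -0.1, 0], 0],
    [-1, [-0.4, 0, 0], 0],
    [-1, [-0.2, 0, 0], 0],
    [-1, [0, 0, 0], 0]
  ]
}}

```text
time_s: 19.02
eef_pos: [0.6566, 0.2317, 0.2988]
tcp_rot: [-0.044, 0.999, 0.0, 0.0]
force: [0.1, 0.4, -2.1]
width: 0.0128
grasp_force: 50.0
```

```bash
python3 - <<'E'
from h import *
from cell import bot
c,s,L,ok=tilt(save="w11"); print(s['eef_pos'],s['force'])
a=bot.capture("side"); pickle.dump(a,open("s11.pkl","wb"));lumps(a,100,235,210,330,dark=75)
# lumps in scoop frame (pitch 18) from wrist & side
for cc,n in((c,"wrist"),(a,"side")):
    from scipy.spatial.transform import Rotation as Ro
    M=Ro.from_quat(s["tcp_rot"]).as_matrix(); g=s["eef_pos"]+M[:,2]*.147
    W=world(cc); y=M[:,1]; x=np.array([-y[1],y[0],0.])
    d=W-g; th=np.radians(18); X=d@x; Z=d[...,2]; px=X*np.cos(th)+Z*np.sin(th); pz=-X*np.sin(th)+Z*np.cos(th); py=d@y
    m=((pz>-.052)&(pz<-.025)&(px>.058)&(px<.135)&(abs(py)<.026)&(cc["image"].max(2)<85)).astype(np.uint8)
    k,l,st,ce=cv2.connectedComponentsWithStats(m,connectivity=4)
    for j in range(1,k):
        if st[j,4]>8: print(n,st[j,4],ce[j].round(),px[l==j].mean().round(4),py[l==j].mean().round(4),pz[l==j].max().round(4))
E
```

```text
handle nose-up 18.0 mid [ 0.0234 -0.0001] 1161
pan nose-up -4.5 mid [ 0.0926 -0.0223] 6206
[0.65674412 0.23169221 0.29879696] [-0.65249919 -0.2506637  -2.14036632]
blob 25 [112. 212.] [0.864 0.221 0.008]
blob 111 [137. 214.] [0.648 0.246 0.15 ]
blob 9 [153. 211.] [0.643 0.217 0.144]
blob 24 [189. 211.] [0.737 0.091 0.008]
blob 35 [179. 232.] [0.576 0.208 0.128]
blob 8 [154. 230.] [0.711 0.196 0.033]
blob 87 [169. 238.] [0.569 0.232 0.133]
blob 9 [143. 238.] [0.709 0.226 0.033]
blob 109 [137. 250.] [0.7   0.249 0.017]
blob 8 [118. 263.] [0.69  0.297 0.022]
blob 7 [188. 263.] [0.604 0.189 0.005]
blob 210 [204. 302.] [0.492 0.228 0.019]
blob 35 [178. 298.] [0.537 0.257 0.014]
wrist 173 [304.  69.] 0.078 0.0108 -0.0425
wrist 21 [272.  87.] 0.0699 -0.0022 -0.0467
wrist 15 [299.  93.] 0.0681 0.009 -0.0447
wrist 11 [252.  98.] 0.0654 -0.0109 -0.0462
wrist 38 [297. 105.] 0.0633 0.0086 -0.0413
wrist 10 [264. 101.] 0.0653 -0.0056 -0.0435
wrist 59 [317. 111.] 0.0613 0.0172 -0.0415
wrist 36 [242. 113.] 0.0601 -0.0153 -0.0411
wrist 21 [277. 117.] 0.0593 -0.0003 -0.0397
side 50 [178. 231.] 0.0701 -0.0177 -0.0405
side 123 [168. 238.] 0.0771 0.01 -0.0361
```

>>> {"fn": "move_arm", "kwargs": {
  "commands": [
    [-1, [0.1, -0.5, 0.2], 0],
    [-1, [0.2, -1, 0.3], 0],
    [-1, [0.2, -1.6, 0.3], 0],
    [-1, [0.2, -2.2, 0.3], 0],
    [-1, [0.2, -2.9, 0.3], 0],
    [-1, [0.2, -2.9, 0.3], 0],
    [-1, [0.2, -2.9, 0.3], 0],
    [-1, [0.2, -2.9, 0.3], 0],
    [-1, [0.3, -2.9, 0.3], 0],
    [-1, [0.3, -2.9, 0.2], 0],
    [-1, [0.3, -2.9, 0.2], 0],
    [-1, [0.3, -2.9, 0], 0],
    [-1, [0.3, -2.9, 0], 0],
    [-1, [0.2, -2.9, 0], 0],
    [-1, [0.2, -2.2, 0], 0],
    [-1, [0.2, -1.6, 0], 0],
    [-1, [0, -1, 0], 0],
    [-1, [0, -0.7, 0], 0],
    [-1, [0, 0, 0], 0]
  ]
}}

```text
time_s: 21.5
eef_pos: [0.6925, -0.1662, 0.3287]
tcp_rot: [-0.044, 0.999, 0.0, -0.0]
force: [0.1, 0.6, -3.0]
width: 0.0134
grasp_force: 50.0
```

```bash
cat >> h.py <<'E'
LIN=np.array([.594,-.178])
def pan(th,cams=("wrist","side"),save=None):
    """lumps in the pan, with the scoop pitched th deg nose-up; nose position"""
    from cell import bot
    from scipy.spatial.transform import Rotation as Ro
    s=bot.state(); M=Ro.from_quat(s["tcp_rot"]).as_matrix(); g=s["eef_pos"]+M[:,2]*.147
    y=M[:,1]; x=np.array([-y[1],y[0],0.]); t=np.radians(th); C,S=np.cos(t),np.sin(t)
    print("nose",(g+x*(.126*C+.0575*S)+[0,0,.126*S-.0575*C]).round(4),"tcp",s["eef_pos"].round(4),"F",s["force"].round(1))
    for n in cams:
        cc=bot.capture(n)
        if save: pickle.dump(cc,open(f"{save}_{n}.pkl","wb")); cv2.imwrite(f"pics/{save}_{n}.png",cc["image"][:,:,::-1])
        d=world(cc)-g; X=d@x; Z=d[...,2]; px=X*C+Z*S; pz=-X*S+Z*C; py=d@y
        m=((pz>-.052)&(pz<-.02)&(px>.058)&(px<.145)&(abs(py)<.026)&(cc["image"].max(2)<85)).astype(np.uint8)
        k,l,st,ce=cv2.connectedComponentsWithStats(m,connectivity=4)
        for j in range(1,k):
            if st[j,4]>14: print(n,st[j,4],ce[j].round(),px[l==j].mean().round(4),py[l==j].mean().round(4),pz[l==j].max().round(4))
E
python3 - <<'E'
from h import *
c,s,L,ok=tilt(); pan(18,("side","top"),"p12")
E
```

```text
handle nose-up 18.0 mid [ 0.0235 -0.0003] 1121
pan nose-up -4.1 mid [ 0.0924 -0.0226] 6173
nose [ 0.5555 -0.1777  0.166 ] tcp [ 0.6926 -0.1656  0.3287] F [-0.3  0.2 -1.7]
side 118 [306. 133.] 0.0738 0.0023 -0.0348
top 113 [344. 167.] 0.0703 0.0036 -0.0347
```

>>> {"fn": "move_arm", "kwargs": {
  "commands": [
    [-1, [0, 0, 0], 0],
    [-1, [0, 0, 0], 0]
  ],
  "force": 18
}}

```text
time_s: 21.9
eef_pos: [0.6925, -0.1659, 0.3288]
tcp_rot: [-0.044, 0.999, 0.0, -0.0]
force: [0.1, 0.9, -1.9]
width: 0.0139
grasp_force: 18.0
```

```bash
python3 -c "
from h import *
tilt();tilt()"
```

```text
handle nose-up -11.7 mid [ 0.0227 -0.0118] 1237
pan nose-up -26.3 mid [ 0.084  -0.0695] 4432
handle nose-up -14.1 mid [ 0.0227 -0.0134] 1246
pan nose-up -28.2 mid [ 0.087  -0.0766] 4257
```

>>> {"fn": "move_arm", "kwargs": {
  "commands": [
    [-1, [0, 0, 0], 0]
  ],
  "force": 15
}}

```text
time_s: 22.12
eef_pos: [0.6925, -0.1663, 0.3287]
tcp_rot: [-0.044, 0.999, 0.0, -0.0]
force: [0.0, -0.7, -1.7]
width: 0.014
grasp_force: 15.0
```

```bash
python3 -c "
from h import *
tilt();tilt()"
```

```text
handle nose-up -13.9 mid [ 0.0228 -0.0135] 1240
pan nose-up -28.7 mid [ 0.0845 -0.074 ] 4265
handle nose-up -14.1 mid [ 0.0228 -0.0135] 1243
pan nose-up -27.9 mid [ 0.0767 -0.0704] 4246
```

```bash
python3 - <<'E'
from h import *
pan(-14,("side","top"),"p13")
c=pickle.load(open("p13_top.pkl","rb")); W=world(c); print("liner inside", [ (W[v,u].round(3).tolist(),int(c["image"][v,u].max())) for u,v in((341,186),(345,190),(337,190))])
E
```

```text
nose [ 0.5846 -0.1758  0.0955] tcp [ 0.6925 -0.1663  0.3287] F [ 0.6  0.8 -2.2]
side 177 [299. 145.] 0.0775 0.0014 -0.0311
top 26 [349. 161.] 0.066 -0.0173 -0.0343
top 26 [336. 162.] 0.0675 0.0184 -0.0367
top 28 [338. 168.] 0.0848 0.0142 -0.0352
top 24 [344. 171.] 0.0941 -0.0013 -0.0337
liner inside [([0.598, -0.18, 0.006], 38), ([0.585, -0.192, 0.008], 47), ([0.585, -0.168, 0.007], 46)]
```

>>> {"fn": "move_arm", "kwargs": {
  "commands": [
    [-1, [0, 0, 0], 0],
    [-1, [-0.2, -0.1, -0.4], 0],
    [-1, [-0.2, -0.1, -0.4], 0],
    [-1, [-0.1, 0, -0.3], 0],
    [-1, [0, 0, 0], 0]
  ],
  "force": 40
}}

```text
time_s: 22.95
eef_pos: [0.6873, -0.1683, 0.3173]
tcp_rot: [-0.044, 0.999, 0.0, -0.0]
force: [0.2, -0.0, -1.6]
width: 0.0133
grasp_force: 40.0
```

>>> {"fn": "move_arm", "kwargs": {
  "commands": [
    [-1, [0, 0, 0], 0],
    [-1, [0, 0, 0], 0]
  ],
  "force": 13
}}

```text
time_s: 23.2
eef_pos: [0.6877, -0.1682, 0.3179]
tcp_rot: [-0.044, 0.999, 0.0, 0.0]
force: [0.4, -0.1, -2.5]
width: 0.0136
grasp_force: 13.0
```

```bash
python3 -c "
from h import *
tilt();tilt()"
```

```text
handle nose-up -14.0 mid [ 0.0228 -0.0135] 1247
pan nose-up -27.9 mid [ 0.0744 -0.0694] 4258
handle nose-up -14.2 mid [ 0.0227 -0.0135] 1247
pan nose-up -28.2 mid [ 0.0763 -0.07  ] 4254
```

>>> {"fn": "move_arm", "kwargs": {
  "commands": [
    [-1, [0, 0, 0], 0]
  ],
  "force": 11.5
}}

```text
time_s: 23.42
eef_pos: [0.6876, -0.1683, 0.3178]
tcp_rot: [-0.044, 0.999, 0.0, 0.0]
force: [-0.5, 0.1, -2.0]
width: 0.0138
grasp_force: 11.5
```

```bash
python3 -c "
from h import *
tilt();tilt()"
```

```text
handle nose-up -14.1 mid [ 0.0228 -0.0135] 1235
pan nose-up -28.8 mid [ 0.0745 -0.0694] 4258
handle nose-up -13.9 mid [ 0.0228 -0.0135] 1241
pan nose-up -27.4 mid [ 0.0799 -0.0726] 4240
```

>>> {"fn": "move_arm", "kwargs": {
  "commands": [
    [-1, [0, 0, 0], 0]
  ],
  "force": 10
}}

```text
time_s: 23.65
eef_pos: [0.6875, -0.1683, 0.3178]
tcp_rot: [-0.044, 0.999, 0.0, 0.0]
force: [-1.0, -0.3, -1.9]
width: 0.014
grasp_force: 10.0
```

```bash
python3 -c "
from h import *
tilt();tilt()"
```

```text
handle nose-up -13.9 mid [ 0.0228 -0.0135] 1242
pan nose-up -28.7 mid [ 0.0745 -0.0692] 4258
handle nose-up -14.1 mid [ 0.0228 -0.0135] 1243
pan nose-up -28.3 mid [ 0.0776 -0.0708] 4254
```

>>> {"fn": "move_arm", "kwargs": {
  "commands": [
    [-1, [0, 0, 0], 0]
  ],
  "force": 8.5
}}

```text
time_s: 23.88
eef_pos: [0.6875, -0.1683, 0.3177]
tcp_rot: [-0.044, 0.999, 0.0, -0.0]
force: [0.4, -0.5, -1.8]
width: 0.0138
grasp_force: 8.5
```

```bash
python3 -c "
from h import *
tilt();tilt();pan(-14,('side','top'),'p14')"
```

```text
handle nose-up -15.5 mid [ 0.0228 -0.0143] 1250
pan nose-up -30.0 mid [ 0.0764 -0.0731] 4114
handle nose-up -16.0 mid [ 0.0227 -0.0146] 1250
pan nose-up -30.1 mid [ 0.0728 -0.0718] 4070
nose [ 0.5796 -0.1778  0.0845] tcp [ 0.6875 -0.1683  0.3177] F [ 0.5 -1.  -2.1]
side 54 [301. 144.] 0.0646 -0.014 -0.0348
side 66 [298. 153.] 0.0798 0.0168 -0.035
top 25 [349. 163.] 0.0639 -0.0184 -0.041
top 26 [336. 164.] 0.066 0.0183 -0.0391
top 22 [338. 171.] 0.0834 0.0142 -0.0399
```

>>> {"fn": "move_arm", "kwargs": {
  "commands": [
    [-1, [0, 0, 0], 0],
    [-1, [0.5, 0, -0.5], 0],
    [-1, [0.5, 0, -0.5], 0],
    [-1, [0.5, 0, -0.5], 0],
    [-1, [0, 0, 0], 0]
  ],
  "force": 30
}}

```text
time_s: 24.7
eef_pos: [0.7027, -0.1681, 0.3018]
tcp_rot: [-0.044, 0.999, 0.0, -0.0]
force: [-0.8, -0.5, -2.0]
width: 0.0134
grasp_force: 30.0
```

>>> {"fn": "move_arm", "kwargs": {
  "commands": [
    [-1, [0, 0, 0], 0],
    [-1, [0, 0, 0], 0]
  ],
  "force": 8
}}

```text
time_s: 24.95
eef_pos: [0.7025, -0.1683, 0.303]
tcp_rot: [-0.044, 0.999, -0.0, 0.0]
force: [0.0, 0.3, -2.0]
width: 0.014
grasp_force: 8.0
```

```bash
python3 -c "
from h import *
tilt();tilt();pan(-19,('side','top'),'p15')
c=pickle.load(open('p15_side.pkl','rb'));W=world(c)
m=(np.hypot(W[...,0]-.594,W[...,1]+.178)<.034)&(W[...,2]<.03)&(W[...,2]>.008);print('in liner pts',m.sum(),np.unique(W[m][:,2].round(3),return_counts=True))"
```

```text
handle nose-up -16.8 mid [ 0.0226 -0.0151] 1248
pan nose-up -30.7 mid [ 0.0719 -0.0731] 3960
handle nose-up -17.0 mid [ 0.0236 -0.0164] 1251
pan nose-up -32.4 mid [ 0.0638 -0.0672] 3971
nose [ 0.6025 -0.1772  0.0606] tcp [ 0.7025 -0.1684  0.303 ] F [-0.1  0.  -1.7]
side 147 [294. 152.] 0.0743 0.0016 -0.0313
top 29 [348. 160.] 0.0684 -0.0173 -0.0342
top 56 [337. 165.] 0.0805 0.0156 -0.0315
in liner pts 173 (array([0.008, 0.009, 0.01 , 0.011, 0.012, 0.013, 0.014, 0.015, 0.016,
       0.017, 0.018, 0.019, 0.02 , 0.021, 0.022, 0.023, 0.024, 0.025,
       0.026, 0.027, 0.028, 0.029, 0.03 ]), array([13, 11,  9,  9, 16,  6, 10,  5, 11, 14,  9,  7,  3,  5,  5,  5,  7,
        7, 12,  1,  3,  4,  1]))
```

>>> {"fn": "move_arm", "kwargs": {
  "commands": [
    [-1, [0, 0, 0], 0]
  ],
  "force": 7
}}

```text
time_s: 25.28
eef_pos: [0.7025, -0.1683, 0.3029]
tcp_rot: [-0.044, 0.999, 0.0, 0.0]
force: [0.0, 0.3, -2.2]
width: 0.0141
grasp_force: 7.0
```

```bash
python3 -c "
from h import *
tilt();tilt()"
```

```text
handle nose-up -18.7 mid [ 0.0226 -0.0163] 1249
pan nose-up -34.7 mid [ 0.077  -0.0805] 3922
handle nose-up -20.0 mid [ 0.0225 -0.0169] 1276
pan nose-up -34.8 mid [ 0.0708 -0.0783] 3813
```

>>> {"fn": "move_arm", "kwargs": {
  "commands": [
    [-1, [0, 0, 0], 0]
  ],
  "force": 6.3
}}

```text
time_s: 25.5
eef_pos: [0.7025, -0.1683, 0.3027]
tcp_rot: [-0.044, 0.999, 0.0, -0.0]
force: [-0.0, 0.6, -2.2]
width: 0.0138
grasp_force: 6.3
```

```bash
python3 -c "
from h import *
tilt();tilt();pan(-22,('side','top'),'p16')"
```

```text
handle nose-up -21.3 mid [ 0.0225 -0.0182] 1276
pan nose-up -37.2 mid [ 0.0695 -0.0807] 3628
handle nose-up -21.6 mid [ 0.0224 -0.0183] 1273
pan nose-up -37.1 mid [ 0.0688 -0.0807] 3632
nose [ 0.6076 -0.1766  0.0552] tcp [ 0.7025 -0.1683  0.3027] F [ 0.5 -0.4 -1.1]
side 140 [292. 153.] 0.0728 0.0031 -0.0325
top 27 [348. 158.] 0.0669 -0.0179 -0.0369
top 48 [337. 163.] 0.0779 0.0157 -0.0332
```

>>> {"fn": "move_arm", "kwargs": {
  "commands": [
    [-1, [-0.2, 0, 0.2], 0],
    [-1, [-0.2, 0, 0.2], 0]
  ],
  "force": 5.6
}}

```text
time_s: 25.95
eef_pos: [0.6984, -0.1683, 0.3069]
tcp_rot: [-0.044, 0.999, 0.0, 0.0]
force: [0.2, 0.2, -1.7]
width: 0.0139
grasp_force: 5.6
```

```bash
python3 -c "
from h import *
tilt();tilt()"
```

```text
handle nose-up -27.3 mid [ 0.0216 -0.0236] 1247
pan nose-up -41.0 mid [ 0.0521 -0.0814] 3267
handle nose-up -27.6 mid [ 0.0217 -0.0229] 1267
pan nose-up -34.8 mid [ 0.0552 -0.0865] 3267
```

>>> {"fn": "move_arm", "kwargs": {
  "commands": [
    [-1, [-0.2, 0, 0.2], 0],
    [-1, [-0.2, 0, 0.2], 0]
  ],
  "force": 5
}}

```text
time_s: 26.3
eef_pos: [0.6944, -0.1683, 0.3109]
tcp_rot: [-0.044, 0.999, 0.0, 0.0]
force: [-0.2, 0.1, -2.5]
width: 0.0141
grasp_force: 5.0
```

```bash
python3 -c "
from h import *
tilt();tilt();pan(-27,('side','top'),'p17')"
```

```text
handle nose-up -28.7 mid [ 0.0209 -0.0236] 1203
pan nose-up -30.6 mid [ 0.0479 -0.0892] 3102
handle nose-up -28.7 mid [ 0.0211 -0.023 ] 1228
pan nose-up -29.5 mid [ 0.0607 -0.0966] 3104
nose [ 0.6086 -0.1759  0.0557] tcp [ 0.6944 -0.1684  0.3112] F [-0.3  0.6 -1.2]
side 26 [291. 147.] 0.0592 -0.0041 -0.0327
side 31 [308. 162.] 0.1159 -0.0143 -0.0404
top 23 [347. 178.] 0.124 -0.0126 -0.0328
```

>>> {"fn": "move_arm", "kwargs": {
  "commands": [
    [-1, [-0.2, 0, 0.2], 0],
    [-1, [-0.2, 0, 0.2], 0]
  ],
  "force": 4.2
}}

```text
time_s: 26.75
eef_pos: [0.6904, -0.1683, 0.3148]
tcp_rot: [-0.044, 0.999, 0.0, -0.0]
force: [-0.1, -0.0, -0.8]
width: 0.014
grasp_force: 4.2
```

```bash
python3 - <<'E'
from h import *
tilt();tilt();pan(-32,('side','top'),'p18')
for n in("side","top"):
    c=pickle.load(open(f'p18_{n}.pkl','rb'));W=world(c)
    m=(np.hypot(W[...,0]-.594,W[...,1]+.178)<.034)&(W[...,2]<.04)&(W[...,2]>.010);print(n,'in liner pts',m.sum())
    # dark things on the table near the liner, nose
    r=np.hypot(W[...,0]-.594,W[...,1]+.178); m=(r>.045)&(r<.15)&(W[...,2]>.006)&(W[...,2]<.022); 
    k,l,st,ce=cv2.connectedComponentsWithStats(m.astype(np.uint8)); print([(st[j,4],ce[j].round(),W[l==j].mean(0).round(3)) for j in range(1,k) if st[j,4]>8])
E
```

```text
handle nose-up -28.9 mid [ 0.0209 -0.0236] 1199
pan nose-up -29.3 mid [ 0.0615 -0.0977] 3067
handle nose-up -28.9 mid [ 0.0211 -0.0231] 1216
pan nose-up -29.9 mid [ 0.0597 -0.0964] 3093
nose [ 0.6144 -0.175   0.0526] tcp [ 0.6904 -0.1683  0.3151] F [ 0.3  0.5 -2.1]
side 34 [290. 148.] 0.0632 0.0025 -0.0299
side in liner pts 202
[(np.int32(16), array([270., 166.]), array([ 0.73 , -0.169,  0.014]))]
top in liner pts 117
[]
```

```bash
python3 - <<'E'
from h import *
pan(-29,('side','top','wrist'),'p19')
s=cv2.imread("pics/p19_side.png")[120:210,240:340]; t=cv2.imread("pics/p19_top.png")[140:215,300:383]; w=cv2.imread("pics/p19_wrist.png")[0:150,180:380]
o=np.zeros((600,800,3),np.uint8); a=cv2.resize(s,(400,360),interpolation=3);o[:360,:400]=a; o[:360,400:]=cv2.resize(t,(400,360),interpolation=3); o[360:,:320]=cv2.resize(w,(320,240)); cv2.imwrite("pics/comp19.png",o)
E
```

```text
nose [ 0.6085 -0.1755  0.0565] tcp [ 0.6905 -0.1683  0.3149] F [-0.2 -0.5 -1.5]
side 34 [291. 147.] 0.0607 -0.0017 -0.0308
```

View pics/comp19.png

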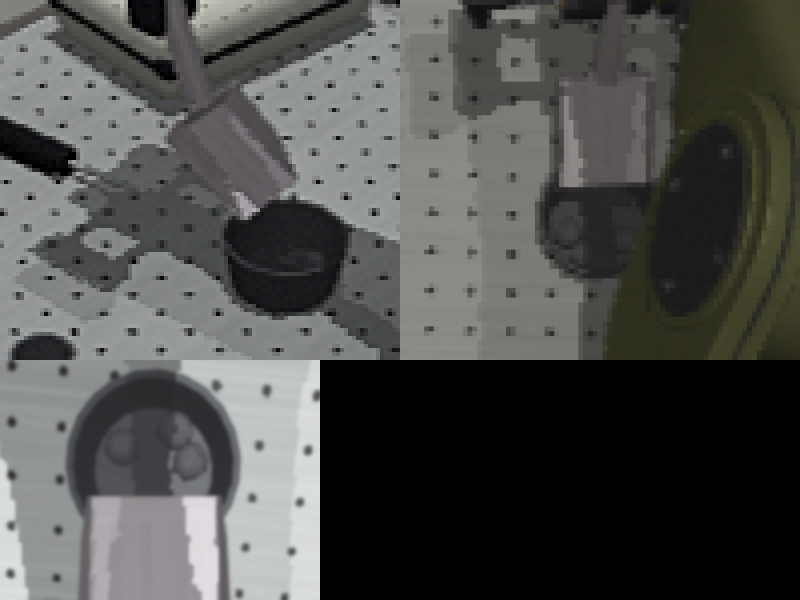

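>>> {"fn": "move_arm", "kwargs": {
  "commands": [
    [-1, [0, 0, 0], 0],
    [-1, [0, 0, 0.5], 0],
    [-1, [0, 0, 1], 0],
    [-1, [0, 0, 2], 0],
    [-1, [1, 0, 2], 0],
    [-1, [2, 0, 2], 0],
    [-1, [2, 0, 1], 0],
    [-1, [0, 0, 0], 0]
  ],
  "force": 40
}}

```text
time_s: 28.1
eef_pos: [0.7415, -0.1677, 0.402]
tcp_rot: [-0.044, 0.999, 0.0, 0.002]
force: [0.4, -0.6, -1.5]
width: 0.0137
grasp_force: 40.0
```

```bash
python3 - <<'E'
from h import *
c,s,L,ok=tilt(save="w20"); W=world(c)
r=np.hypot(W[...,0]-.594,W[...,1]+.178)
m=(r<.033)&(W[...,2]>.014)&(W[...,2]<.045)
k,l,st,ce=cv2.connectedComponentsWithStats(m.astype(np.uint8),connectivity=4); print(m.sum(),[(int(st[j,4]),ce[j].round(),W[l==j].mean(0).round(3).tolist()) for j in range(1,k) if st[j,4]>20])
m=(W[...,2]>.030)&(W[...,2]<.042)&(r<.05)&(r>.03)
print("liner rim",cv2.minEnclosingCircle((W[m][:,:2]*1000).astype(np.float32)))
I=c["image"][:,:,::-1].copy(); m=(r<.04)&(W[...,2]>.003); v,u=np.nonzero(m); g=c["image"].max(2)[v.min():v.max():6,u.min():u.max():4]; print(u.min(),u.max(),v.min(),v.max())
Z=(W[...,2]*1000).round().astype(int)[v.min():v.max():5,u.min():u.max():5]; print("\n".join(" ".join(f"{min(max(a,0),99):2d}" for a in row) for row in Z))
E
```

```text
handle nose-up -29.3 mid [ 0.0205 -0.0247] 1115
pan nose-up -29.9 mid [ 0.057 -0.095] 3034
818 [(108, array([251.,  26.]), [0.603, -0.205, 0.018]), (213, array([264.,   7.]), [0.585, -0.194, 0.017]), (324, array([296.,  10.]), [0.585, -0.163, 0.017]), (158, array([306.,  28.]), [0.6, -0.151, 0.019])]
liner rim ((593.54296875, -178.2081756591797), 39.51279067993164)
237 322 0 63
 0 36 23 11 14 18 18  5  6 15 17 18 16  5 13 25 36
 0 33 20  6 16 20 18 16  6  5 16 15 16 17  8 23 34
35 31 17  7 15 17 17 11  5  5  5 18 18 18  5 20 31
36 31 15  6  4 13  6  5  6  6  5 18 19 18  5 17 34
 0 32 15  6  5  5  6  5  4  4  6 15 16 14  6 18 33
 1 35 18  5  5  5  5  6  6  5  5  5  5  6  5 21 36
 0 37 23  5  7  5  5  5  5  5  6  6  7  5  7 26 37
 1 35 31 10  5  5  6  7  5  5  5  6  6  6 14 36  1
 2  0 37 25  5  7  6  5  6  7  5  6  6  7 28 99  1
 0  1  1 36 22  5  6  6  5  6  6  4  5 26 36  1  2
 0  1  0  1 36 28  9  6  5  7  6 13 34 36  0  2  1
 1  1  0  1  0 37 37 37 99 32 35 36 36  1  1  0  1
 0  0  0  0  0  2  0  0  0  1  0  1  0  2  1  1  0
```

```bash
python3 - <<'E'
from h import *
from cell import bot
for n in("top","side"):
    c=bot.capture(n); W=world(c); r=np.hypot(W[...,0]-.594,W[...,1]+.178)
    m=(r<.04)&(W[...,2]<.05)&(W[...,2]>.003); v,u=np.nonzero(m); print(n,u.min(),u.max(),v.min(),v.max())
    sl=np.s_[v.min():v.max()+1,u.min():u.max()+1]
    print("\n".join(" ".join(f"{min(max(int(round(a*1000)),0),99):2d}" for a in row) for row in W[...,2][sl]))
    cv2.imwrite(f"pics/l21{n}.png",c["image"][...,::-1])
E
```

```text
top 328 344 172 198
 1  4  0  1  6  6  1  0  0 34 40 36 38 37 43 31 38
 0  5  0  1  3  3  2 37 35 33 34 32 34 32 33 30 99
 0  0  7  1  4 38 38 32 28 34 31 24 23 30 25 24 99
 6  3  3  0 40 36 34 25 17 21 23 11 17 20 20 23 99
 1  3  0 38 35 34 30 16 19 17 21 13 11 15 13 99 99
 1  0 37 36 28 27 19 17 13 12 10  5  7  6 11 99 99
 0  1 41 37 23 16 14 13 10  7  4  5  0  9  9 99 99
 0 31 29 26 20 12  2  3  1  3  0  5  0  0 99 99 99
 2 33 35 28  8 16  8  0  3  0  1  9  6  1 99 99 99
 0 35 27 19  9  9  4  8 11  5  8 13  0  9 99 99 99
 3 33 22 13  0  2  9  6  2  5  3  7  3 99 99 99 99
35 35 23  5  9 15  5  2  6  5  3  5  0 99 99 99 99
37 33 17 10  2  4  3  1  7  3  6  6  4 99 99 99 99
39 42  9  5  6  7  9 13  4  0  5 11 99 99 99 99 99
37 33  9  5 10 15 16 21 14 12  4  4 99 99 99 99 99
 1 37 15  2 18 15 18 20 14 13  9  5 99 99 99 99 99
 0 35 27  8  8 12 16 15 12  8  3 99 99 99 99 99 99
 0 38 30  4 19 15 17 21 22  4  8 99 99 99 99 99 99
 0  7 39  7  3 15 18 12 19 14 18 99 99 99 99 99 99
 0  2 29 32  7  6  4 14 20 19 99 99 99 99 99 99 99
 0  0  0 36 34  7  1 15 18 20 99 99 99 99 99 99 99
 0  0  0 
[... 2314 characters left out ...]
6 29 26 29 25 26 25 29 23 24 22 21 17 15  0  0  2
 0  1  3  5  9 12 17 18 21 21 21 22 24 25 24 23 22 23 22 22 23 24 20 21 16 14 14 11  3  2  0
 1  0  1  0  7  8 12 13 15 17 19 20 20 20 21 20 20 22 19 20 18 20 19 14 13 11 10  4  2  2  1
 1  1  3  1  3  7  6  9 12 16 13 15 16 16 16 16 18 17 17 13 15 13 13 12  9  6  3  2  2  0  0
 1  1  0  1  2  2  6  6  8 12  9 10 11 12 12 15 13 13 13 12 11 11  9 10  5  3  1 99  0  2  1
 2  2  0  3  1  4  2  2  5  6  5  8  6  6 10  8 10  8  8  9  7  6  4  3  1  0  1  1  0  1  0
 2  0  0  2  2  3  3  0  1  2  2  3  4  5  3  6  5  4  6  4  1  3  2  1  1  1  1  0  1  0  0
 1  2  2  0  0  1  1  1  2  0  2  3  1  0  1  2  3  0  0  1  2  1  2  0  3  3  1  0  2  4  1
```

>>> {"fn": "move_arm", "kwargs": {
  "commands": [
    [-1, [1, 0, 0], 0],
    [-1, [1.5, 0, 0], 0],
    [-1, [1, 0, 0], 0],
    [-1, [0.5, 0, 0], 0],
    [-1, [0, 0, 0], 0]
  ]
}}

```text
time_s: 28.88
eef_pos: [0.7802, -0.1683, 0.3993]
tcp_rot: [-0.044, 0.999, 0.0, -0.001]
force: [-0.3, -1.2, -2.3]
width: 0.0137
grasp_force: 40.0
```

```bash
python3 - <<'E'
from h import *
c,s,L,ok=tilt(save="w22"); W=world(c); print(s["eef_pos"])
r=np.hypot(W[...,0]-.594,W[...,1]+.178)
m=(r<.04)&(W[...,2]>.003)&(W[...,2]<.05); v,u=np.nonzero(m); print(u.min(),u.max(),v.min(),v.max(),W[m].min(0))
Z=(W[...,2]*1000).round().astype(int)[v.min():v.max():4,u.min():u.max():3]; print("\n".join(" ".join(f"{min(max(a,0),99):2d}" for a in row) for row in Z))
E
```

```text
handle nose-up -28.9 mid [ 0.0208 -0.0236] 1191
pan nose-up -30.4 mid [ 0.0578 -0.0956] 3077
[ 0.78011902 -0.16841303  0.39953206]
252 316 0 24 [ 0.60975238 -0.20462337  0.00312992]
36 36 22  5  5  5  6  5  6  6  5  6  5  4  6  6  7  5  6 26 36 35
 2 36 37 35  6  6  6  5  4  6  6  5  4  5  5  5  4  6 31 36 36  0
 1  1  1 37 35 36  6  6  8  6  4  5  5  5  5  5 36 37 35  2  0  0
 1  0  1  0  1 38 36 36 36 36 36  6 37 36 37 37 36  0  0  0  1  0
 1  0  1  0  0  1  1  0 37 36 37 36 35  0  1  0  1  2  0  0  2  0
 0  0  0  0  1  0  1  2  1  0  0  0  1  0  0  0  1  0  0  0  0  1
```

>>> {"fn": "move_arm", "kwargs": {
  "commands": [
    [-1, [-1, 0, 0], 0],
    [-1, [-2, 0, 0], 0],
    [-1, [-3, 0, 0.5], 0],
    [-1, [-3, 0, 1], 0],
    [-1, [-2, 0, 1], 0],
    [-1, [-1, 0, 0.5], 0],
    [-1, [0, 0, 0], 0]
  ]
}}

```text
time_s: 29.8
eef_pos: [0.6603, -0.1686, 0.4304]
tcp_rot: [-0.044, 0.999, -0.0, 0.0]
force: [0.4, -0.1, -2.8]
width: 0.0139
grasp_force: 40.0
```

```bash
python3 - <<'E'
from h import *
c,s,L,ok=tilt(save="w23"); W=world(c); print(s["eef_pos"])
r=np.hypot(W[...,0]-.594,W[...,1]+.178)
m=(r<.04)&(W[...,2]>.003)&(W[...,2]<.05); v,u=np.nonzero(m); print(u.min(),u.max(),v.min(),v.max(),W[m].min(0))
Z=(W[...,2]*1000).round().astype(int)[v.min():v.max():4,u.min():u.max():3]; print("\n".join(" ".join(f"{min(max(a,0),99):2d}" for a in row) for row in Z))
E
```

```text
handle nose-up -29.0 mid [ 0.0211 -0.0223] 1256
pan nose-up -29.7 mid [ 0.0604 -0.0963] 3071
[ 0.66070552 -0.16835349  0.42990132]
243 304 67 84 [ 0.55415589 -0.21200422  0.00367644]
 0  1  0  2  1  0  0  0 36 35 37 37 36  0  0  1  2  1  0  0  2
 0  1  0  0  2 36 36 36 34 33 32 31 34 37 37 38  2  1  1  1  1
 0  1  1 36 36 31 27 23 18 18 16 17 18 21 26 31 35 35  3  0  1
 0 37 35 33 26 18 13  6  6  5  5  5  6  7 10 18 25 30 36 38  0
36 36 32 21 12  6  5  7  7  6  5  6 15 16 18 15 10 21 30 36 37
```

>>> {"fn": "move_arm", "kwargs": {
  "commands": [
    [-1, [1, 0, 0], 0],
    [-1, [2, 0, 0], 0],
    [-1, [1, 0, 0], 0],
    [-1, [0, 0, 0], 0]
  ]
}}

```text
time_s: 30.35
eef_pos: [0.7018, -0.1677, 0.4286]
tcp_rot: [-0.044, 0.999, 0.001, -0.0]
force: [-0.4, -0.4, -1.7]
width: 0.0136
grasp_force: 40.0
```

```bash
python3 - <<'E'
from h import *
from cell import bot
c,s,L,ok=tilt(save="w24"); W=world(c); print(s["eef_pos"])
r=np.hypot(W[...,0]-.594,W[...,1]+.178)
m=(r<.04)&(W[...,2]>.003)&(W[...,2]<.05); v,u=np.nonzero(m); print(u.min(),u.max(),v.min(),v.max(),W[m].min(0))
Z=(W[...,2]*1000).round().astype(int)[v.min():v.max():3,u.min():u.max():3]; print("\n".join(" ".join(f"{min(max(a,0),99):2d}" for a in row) for row in Z))
a=bot.capture("side"); pickle.dump(a,open("s24.pkl","wb")); print("tray"); lumps(a,100,235,225,330,dark=75)
t=bot.capture("top"); print("top tray"); W=world(t); pickle.dump(t,open("t24.pkl","wb")); lumps(t,182,228,140,216,dark=75)
for n,c0,c1 in(("side",pickle.load(open("side0.pkl","rb")),a),("top",pickle.load(open("top0.pkl","rb")),t)):
    d=np.abs(c0["depth"]-c1["depth"]); W=world(c1); m=(d>.008)&(W[...,2]<.03)&(W[...,2]>.007)&(c1["depth"]>0)
    k,l,st,ce=cv2.connectedComponentsWithStats(m.astype(np.uint8)); print(n,[(int(st[j,4]),ce[j].round(),W[l==j].mean(0).round(3)) for j in range(1,k) if st[j,4]>8])
E
```

```text
handle nose-up -28.9 mid [ 0.0207 -0.0245] 1152
pan nose-up -29.4 mid [ 0.0669 -0.101 ] 3047
[ 0.70118937 -0.16786294  0.42875298]
237 313 23 84 [ 0.55429852 -0.21789332  0.00308703]
 1  0  0  1  0  0  0  2  0  0 35 36 36 36 37 37  1  0  1  0  0  1  0  1  2  0
 1  0  1  0  2  0  2  1 37 37 36 35 35 35 36 37 36 37 35  0  0  1  0  0  1  0
 0  1  2  0  1  0 37 35 35 34 31 28 28 28 28 30 32 35 37 37  0  2  2  0  0  0
 2  0  0  0  0 37 38 33 29 27 24 22 21 21 21 22 25 28 32 33 35 35  1  1  0  2
 0  0  0  0 36 34 31 27 22 20 15 13 11 13 13 14 17 20 24 29 35 35  2  0  0  0
 1  0  1 37 37 29 25 21 16 11  9  6  7  6  6  6  9 14 17 22 28 34 34  2  0  2
 0  0 37 37 32 26 19 15  8  5  5  6  5  4  6 14 15 17 11 16 24 28 35 35  1  2
 0  1 35 33 28 19 13  6  5  4  6  5  4  4 17 19 18 19 16 10 16 22 32 37  1  0
 0  0 37 29 22 16  7  5 16  4  6  4  5  6 17 18 19 17 17  6 10 18 28 35 36  0
 1 35 35 26 17  8 13 16 18 17 15  5  5  5 17 18 20 16 17  4  7 15 23 32 37  1
 1 36 32 23 15  5 99 19 19 18 17  5  4  5 11 16 18 16 12  4  6  7 19 30 37  0
 0 37 31 21 10  6 15 20 18 20 16  6  6  5  5  6 13 15 19 19
[... 2060 characters left out ...]
rray([318., 185.]), array([ 0.581, -0.192,  0.017])), (29, array([373., 207.]), array([ 0.435, -0.226,  0.012])), (36, array([204., 294.]), array([0.507, 0.218, 0.017])), (20, array([178., 299.]), array([0.535, 0.259, 0.014]))]
top [(19, array([345., 189.]), array([ 0.587, -0.192,  0.018])), (40, array([336., 190.]), array([ 0.582, -0.164,  0.017])), (12, array([194., 199.]), array([0.541, 0.258, 0.015])), (17, array([206., 210.]), array([0.51 , 0.218, 0.014])), (10, array([ 55., 244.]), array([0.392, 0.653, 0.019])), (1142, array([ 53., 314.]), array([0.193, 0.636, 0.018])), (88, array([108., 344.]), array([0.116, 0.47 , 0.019])), (332, array([242., 395.]), array([-0.007,  0.089,  0.012]))]
```

```bash
python3 - <<'E'
from h import *
from cell import bot
s=bot.state(); print(s["q"].round(3),s["time_s"])
a=pickle.load(open("s24.pkl","rb")); W=world(a); c0=pickle.load(open("side0.pkl","rb"))
m=np.zeros(W.shape[:2],bool); m[195:220,360:386]=True; m&=(W[...,2]>.004)
p=W[m]; print(len(p),p.min(0).round(4),p.max(0).round(4),p.mean(0).round(4),a["image"][m].mean(0))
jm=np.zeros_like(m); jm[140:190,380:420]=True; jm&=(W[...,2]>.01); print("jar",W[jm].min(0),W[jm].max(0))
E
```

```text
[ 0.367  0.834 -0.446  1.189  0.351  1.193  1.581] 30.5
49 [ 0.0392 -0.2507  0.0041] [0.4724 0.4726 0.6717] [ 0.4281 -0.2113  0.0229] [53.75510204 54.73469388 55.75510204]
jar [ 0.03921167 -0.51361445  0.01007825] [0.57728334 0.4725522  0.67173102]
```

>>> {"fn": "move_arm", "kwargs": {
  "commands": [
    [-1, [-1, -0.5, 0], -5],
    [-1, [-2, -1.2, 0], -8],
    [-1, [-2.4, -1.3, 0], -9],
    [-1, [-2.4, -1.3, 0], -9],
    [-1, [-2.4, -1.3, 0], -9],
    [-1, [-2.4, -1.3, 0], -9],
    [-1, [-2.4, -1.3, 0], -9],
    [-1, [-2.4, -1.3, 0], -9],
    [-1, [-2.4, -1.3, 0], -9],
    [-1, [-2.4, -1.3, 0], -9],
    [-1, [-2.4, -1.3, -1], -9],
    [-1, [-2.4, -1.3, -2], -9],
    [-1, [-2.4, -1.3, -2], -9],
    [-1, [-2, -1, -2], -7],
    [-1, [-1.2, -0.5, -2], -4],
    [-1, [0, 0, -2], 0],
    [-1, [0, 0, -2], 0],
    [-1, [0, 0, -1], 0],
    [-1, [0, 0, 0], 0]
  ]
}}

```text
time_s: 32.88
eef_pos: [0.3745, -0.3432, 0.2896]
tcp_rot: [0.857, 0.515, -0.0, -0.0]
force: [-0.6, -0.0, -1.4]
width: 0.0137
grasp_force: 40.0
```

```bash
cat >> h.py <<'E'
def geo():
    from cell import bot
    from scipy.spatial.transform import Rotation as Ro
    s=bot.state(); M=Ro.from_quat(s["tcp_rot"]).as_matrix(); y=M[:,1]; x=np.array([-y[1],y[0],0.])
    print("t",s["time_s"],"tcp",s["eef_pos"].round(4),"heading",np.degrees(np.arctan2(x[1],x[0])).round(1),"F",s["force"].round(1))
    return s,x,y
E
python3 - <<'E'
from h import *
from cell import bot
s,x,y=geo(); tilt(); 
for n in("side","top"):
    c=bot.capture(n); W=world(c); m=(W[...,2]>.005)&(W[...,2]<.02)&(abs(W[...,0]-.45)<.07)&(abs(W[...,1]+.22)<.08)
    k,l,st,ce=cv2.connectedComponentsWithStats(m.astype(np.uint8)); print(n,[(int(st[j,4]),ce[j].round(),W[l==j].mean(0).round(4)) for j in range(1,k) if st[j,4]>4])
c=bot.capture("wrist"); W=world(c); m=(W[...,2]>.006)&(W[...,2]<.02)&(abs(W[...,0]-.45)<.07)&(abs(W[...,1]+.22)<.08)
k,l,st,ce=cv2.connectedComponentsWithStats(m.astype(np.uint8)); print("w",[(int(st[j,4]),ce[j].round(),W[l==j].mean(0).round(4),W[l==j].max(0)) for j in range(1,k) if st[j,4]>20])
E
```

```text
t 32.875 tcp [ 0.3745 -0.3432  0.2896] heading 62.0 F [-0.6 -0.  -1.4]
pan nose-up 9.8 mid [ 0.0278 -0.142 ] 53
side [(33, array([373., 207.]), array([ 0.4358, -0.2261,  0.0112]))]
top [(6, array([368., 233.]), array([ 0.4586, -0.2593,  0.0064])), (26, array([357., 238.]), array([ 0.4404, -0.2259,  0.0115]))]
w [(543, array([276.,  15.]), array([ 0.4374, -0.2279,  0.0119]), array([ 0.44619407, -0.21856277,  0.01636247]))]
```

>>> {"fn": "move_arm", "kwargs": {
  "commands": [
    [-1, [0, 0, -1], 0],
    [-1, [0, 0, -1.2], 0],
    [-1, [0, 0, -0.8], 0],
    [-1, [0, 0, -0.1], 0],
    [-1, [-0.41, -0.77, -0.7], 0],
    [-1, [-0.35, -0.65, -0.7], 0],
    [-1, [-0.3, -0.57, -0.7], 0],
    [-1, [-0.26, -0.49, -0.7], 0],
    [-1, [-0.23, -0.43, -0.7], 0],
    [-1, [-0.17, -0.33, -0.6], 0],
    [-1, [-0.15, -0.29, -0.6], 0],
    [-1, [-0.15, -0.28, -0.6], 0],
    [-1, [0, 0, -0.1], 0],
    [-1, [0, 0, 0], 0]
  ],
  "force": 4
}}

```text
time_s: 34.83
eef_pos: [0.3541, -0.3817, 0.2049]
tcp_rot: [0.857, 0.515, -0.0, 0.0]
force: [-0.0, -1.1, 0.3]
width: 0.0138
grasp_force: 4.0
```

```bash
sed -i 's/    if x\[0\]>0: x=-x.*/    x=-x/' h.py; python3 - <<'E'
from h import *
s,x,y=geo(); c,s,L,ok=tilt()
q=L[ok]
for a in np.arange(.05,.14,.01):
    t=q[(abs(q[:,0]-a)<.003)&(abs(q[:,1])<.04)&(abs(q[:,2])<.09)]
    if len(t): print(a.round(2),np.median(t[abs(t[:,1])<.02],0).round(4),t[:,1].min().round(4),t[:,1].max().round(4))
E
```

```text
t 34.825 tcp [ 0.3541 -0.3817  0.2049] heading 62.0 F [-0.  -1.1  0.3]
handle nose-up 1.8 mid [ 0.023  -0.0084] 1168
pan nose-up 2.3 mid [ 0.0753 -0.0556] 7359
0.05 [ 0.0497  0.0002 -0.0323] -0.04 0.04
0.06 [ 0.059  -0.0001 -0.0524] -0.04 0.04
0.07 [ 0.0704 -0.0002 -0.0555] -0.04 0.04
0.08 [ 0.0804 -0.0001 -0.0552] -0.0399 0.0399
0.09 [ 0.0901 -0.0001 -0.0548] -0.04 0.04
0.1 [ 0.1    -0.0001 -0.0545] -0.04 0.04
0.11 [ 1.101e-01 -1.000e-04 -5.420e-02] -0.04 0.04
0.12 [ 1.192e-01 -1.000e-04 -5.430e-02] -0.04 0.04
```

>>> {"fn": "move_arm", "kwargs": {
  "commands": [
    [-1, [0, 0, 0.2], 0],
    [-1, [0, 0, 0], 0]
  ],
  "force": 3.5
}}

```text
time_s: 35.12
eef_pos: [0.3546, -0.381, 0.2069]
tcp_rot: [0.857, 0.516, 0.0, -0.0]
force: [0.7, 0.0, -0.8]
width: 0.0142
grasp_force: 3.5
```

>>> {"fn": "move_arm", "kwargs": {
  "commands": [
    [-1, [0, 0, 0], 0],
    [-1, [0, 0, 0], 0]
  ],
  "force": 40
}}

```text
time_s: 35.38
eef_pos: [0.3544, -0.3812, 0.2067]
tcp_rot: [0.857, 0.515, 0.0, -0.0]
force: [1.3, 0.6, -0.2]
width: 0.0135
grasp_force: 40.0
```

```bash
python3 - <<'E'
from h import *
s,x,y=geo(); tilt()
# plan: nose path, heading 62 -> 92 with arc length
S=.41; n=40; h=np.radians(np.linspace(62,92,n+1)); P=s["eef_pos"][:2]+.126*x[:2]; D=lambda a:np.array([np.cos(a),np.sin(a)])
pts=[P]; 
for i in range(n): pts.append(pts[-1]+.0115*D(h[i]))
pts=np.array(pts); G=pts-.126*np.stack([np.cos(h),np.sin(h)],1)
print("nose",P.round(4),"end",pts[-1].round(4),G[-1].round(4)); d=np.diff(G,axis=0)*100; print(d[::4].round(2).tolist())
E
```

```text
t 35.375 tcp [ 0.3544 -0.3812  0.2067] heading 62.0 F [ 1.3  0.6 -0.2]
handle nose-up -0.0 mid [ 0.0229 -0.0088] 1163
pan nose-up 1.0 mid [ 0.0771 -0.0582] 7228
nose [ 0.4135 -0.2699] end [0.5187 0.1726] [0.5231 0.0466]
[[0.69, 0.94], [0.64, 0.97], [0.58, 1.01], [0.53, 1.03], [0.48, 1.06], [0.42, 1.08], [0.36, 1.1], [0.3, 1.12], [0.24, 1.14], [0.18, 1.15]]
```

>>> {"fn": "move_arm", "kwargs": {
  "commands": [
    [-1, [0.3, 0.55, -0.05], 0],
    [-1, [0.54, 1.02, 0], 0],
    [-1, [0.54, 1.02, 0], 0],
    [-1, [0.54, 1.02, 0], 0],
    [-1, [0.54, 1.02, 0], 0],
    [-1, [0.54, 1.02, 0], 0],
    [-1, [0.67, 0.95, 0], 0.75],
    [-1, [0.67, 0.95, 0], 0.75],
    [-1, [0.67, 0.95, 0], 0.75],
    [-1, [0.67, 0.95, 0], 0.75]
  ]
}}

```text
time_s: 36.67
eef_pos: [0.4113, -0.2863, 0.2063]
tcp_rot: [0.843, 0.538, -0.0, 0.0]
force: [-1.8, -3.0, 6.2]
width: 0.014
grasp_force: 40.0
```

```bash
cat >> h.py <<'E'
def find():
    from cell import bot
    s,x,y=geo(); g=s["eef_pos"]-[0,0,.147]
    for n in("wrist","side","top"):
        c=bot.capture(n); W=world(c); d=W-g; a=d@x; b=d@y
        m=(W[...,2]>.006)&(W[...,2]<.024)&(a>.06)&(a<.24)&(abs(b)<.06)&(c["image"].max(2)<(200 if n=="wrist" else 90))&((abs(b)<.024)|(a>.13))
        k,l,st,ce=cv2.connectedComponentsWithStats(m.astype(np.uint8))
        for j in range(1,k):
            if st[j,4]>8: print(n,st[j,4],ce[j].round(),"ahead",a[l==j].mean().round(4),"left",b[l==j].mean().round(4),"z",W[...,2][l==j].max().round(4),W[l==j].mean(0).round(3))
E
python3 -c "
from h import *
find()"
```

```text
t 36.675 tcp [ 0.4113 -0.2863  0.2063] heading 65.1 F [-1.8 -3.   6.2]
side 28 [347. 214.] ahead 0.1342 left -0.0065 z 0.0156 [ 0.462 -0.162  0.012]
top 24 [335. 228.] ahead 0.1348 left -0.001 z 0.0178 [ 0.467 -0.164  0.011]
top 17 [359. 238.] ahead 0.0612 left 0.0027 z 0.0237 [ 0.44  -0.232  0.018]
```

>>> {"fn": "move_arm", "kwargs": {
  "commands": [
    [-1, [0.3, 0.5, 0.04], 0],
    [-1, [0.67, 0.96, 0], 1],
    [-1, [0.66, 0.97, 0], 1],
    [-1, [0.64, 0.98, 0], 1],
    [-1, [0.62, 0.99, 0], 1],
    [-1, [0.6, 1.0, 0], 1],
    [-1, [0.58, 1.01, 0], 1],
    [-1, [0.57, 1.02, 0], 1],
    [-1, [0.55, 1.03, 0], 1],
    [-1, [0.53, 1.04, 0], 1],
    [-1, [0.51, 1.05, 0], 1]
  ]
}}

```text
time_s: 38.2
eef_pos: [0.4737, -0.1807, 0.2066]
tcp_rot: [0.793, 0.609, 0.0, 0.0]
force: [-1.4, -1.2, 3.3]
width: 0.0136
grasp_force: 40.0
```

```bash
python3 -c "
from h import *
find()"
```

```text
t 38.2 tcp [ 0.4737 -0.1807  0.2066] heading 75.1 F [-1.4 -1.2  3.3]
side 35 [302. 229.] ahead 0.1332 left -0.0073 z 0.017 [ 0.501 -0.05   0.012]
top 22 [297. 214.] ahead 0.1341 left -0.0018 z 0.0179 [ 0.507 -0.051  0.012]
```

>>> {"fn": "move_arm", "kwargs": {
  "commands": [
    [-1, [0.25, 0.55, 0], 0.5],
    [-1, [0.5, 1.06, 0], 1],
    [-1, [0.48, 1.07, 0], 1],
    [-1, [0.46, 1.08, 0], 1],
    [-1, [0.44, 1.08, 0], 1],
    [-1, [0.42, 1.09, 0], 1],
    [-1, [0.4, 1.1, 0], 1],
    [-1, [0.39, 1.11, 0], 1],
    [-1, [0.37, 1.11, 0], 1],
    [-1, [0.35, 1.12, 0], 1],
    [-1, [0.33, 1.13, 0], 1],
    [-1, [0.31, 1.13, 0], 1],
    [-1, [0.29, 1.13, 0], 1],
    [-1, [0.27, 1.14, 0], 1],
    [-1, [0.25, 1.14, 0], 1],
    [-1, [0.23, 1.14, 0], 1]
  ]
}}

```text
time_s: 40.35
eef_pos: [0.5309, -0.0088, 0.2066]
tcp_rot: [0.703, 0.711, 0.0, -0.0]
force: [-0.6, -2.1, 3.3]
width: 0.0134
grasp_force: 40.0
```

```bash
python3 -c "
from h import *
find()"
```

```text
t 40.35 tcp [ 0.5309 -0.0088  0.2066] heading 90.6 F [-0.6 -2.1  3.3]
side 38 [236. 265.] ahead 0.1331 left -0.0062 z 0.0169 [0.523 0.124 0.012]
side 73 [216. 293.] ahead 0.2082 left -0.0332 z 0.0239 [0.496 0.199 0.015]
side 29 [203. 295.] ahead 0.2286 left -0.0215 z 0.0202 [0.507 0.22  0.017]
top 70 [216. 205.] ahead 0.2 left -0.0034 z 0.0236 [0.525 0.191 0.016]
```

>>> {"fn": "move_arm", "kwargs": {
  "commands": [
    [-1, [0.15, 0.7, 0], 0.7],
    [-1, [0.1, 0.8, 0], 0.7],
    [-1, [0.1, 0.8, 0], 0.7],
    [-1, [0.1, 0.8, 0], 0.7],
    [-1, [0.1, 0.7, 0], 0.7],
    [-1, [0.05, 0.6, 0], 0.7],
    [-1, [-0.05, 0.4, 0], 0],
    [-1, [0, 0, 0], 0]
  ]
}}

```text
time_s: 41.5
eef_pos: [0.5367, 0.0358, 0.2069]
tcp_rot: [0.678, 0.735, -0.001, 0.002]
force: [0.2, -7.7, 3.6]
width: 0.0138
grasp_force: 40.0
```

```bash
python3 -c "
from h import *
find()"
```

```text
t 41.5 tcp [0.5367 0.0358 0.2069] heading 94.6 F [ 0.2 -7.7  3.6]
wrist 40 [270.   1.] ahead 0.1192 left -0.0022 z 0.0109 [0.525 0.154 0.009]
side 129 [207. 300.] ahead 0.1887 left -0.0278 z 0.024 [0.494 0.222 0.015]
side 29 [203. 295.] ahead 0.1857 left -0.0151 z 0.0206 [0.507 0.22  0.017]
side 52 [178. 298.] ahead 0.2213 left 0.0189 z 0.0197 [0.538 0.258 0.015]
top 22 [194. 199.] ahead 0.2199 left 0.0243 z 0.0231 [0.543 0.257 0.014]
top 37 [208. 211.] ahead 0.1789 left -0.0158 z 0.0229 [0.507 0.213 0.015]
top 13 [196. 214.] ahead 0.2146 left -0.0233 z 0.0238 [0.496 0.248 0.017]
```

```bash
python3 - <<'E'
from h import *
from cell import bot
s,x,y=geo(); g=s["eef_pos"]-[0,0,.147]
c=bot.capture("top"); W=world(c); d=W-g; a=d@x; b=d@y
p=np.array([[.505,.135,.0],[.56,.185,.0]])
q=(p@c["R"].T+c["t"]); uv=q[:,:2]/q[:,2:]*c["fx"]+[c["cx"],c["cy"]]; print(uv.round())
u0,u1=sorted(uv[:,0].astype(int)); v0,v1=sorted(uv[:,1].astype(int)); u0-=2;u1+=6;v0-=2;v1+=2
print("z mm"); print("\n".join(" ".join(f"{int(W[v,u,2]*1000):3d}" for u in range(u0,u1)) for v in range(v0,v1)))
print("I"); print("\n".join(" ".join(f"{int(c['image'][v,u].max()):3d}" for u in range(u0,u1)) for v in range(v0,v1)))
print("y mm",[int(W[v0+8,u,1]*1000) for u in range(u0,u1)])
E
```

```text
t 41.65 tcp [0.5367 0.0358 0.2069] heading 94.6 F [ 1.3 -8.3  4. ]
[[235. 213.]
 [219. 195.]]
z mm
726 723 723 725 725 724 726 718 717 716 718 719 717 719 719 718 716 717 716 714 717 718 716
725 726 724 721 725 723 723 718 702 716 717 719 712 714 713 716 715 713 714 714 713 711 710
724 719 724 722 720 722 719 721 712 713 713 714 714 712 716 710 716 711 712 713 710 710 711
720 720 718 722 721 720 719 719 712 709 711 710 711 713 709 710 709 706 708 707 707 708 707
720 718 719 722 718 720 718 719 710 698 707 708 706 709 706 710 708 706 705 705 707 705 705
718 718 720 719 718 717 717 716 711 697 702 704 703 704 705 704 702 704 702 698 699 700 700
717 716 716 718 717 716 717 716 714 701 698 698 698 700 697 698 698 697 699 695 694 692 690
718 715 716 713 717 714 715 714 713 700 687 693 692 694 692 688 691 690 694 695 692 691 693
712 716 711 716 712 715 713 712 713 702 691 691 691 692 693 691 692 689 692 695 695 695 696
713 713 712 713 713 712 713 713 710 705 693 695 693 696 694 1556 698 696 695 697 697 697 702
712 712 710 712 712 711 710 713 710 705 698 697 698 697 698 700 700 699 697 702 
[... 2631 characters left out ...]
45  51  56  57  58  59  62  62  63  64  64  64  65
 88  63  63  62  51  41  59  63  63  63  47  50  54  55  57  59  60  62  61  64  65  64  64
 99  68  63  62  56  38  58  63  63  63  56  41  51  52  56  59  58  62  61  63  65  64  64
110  72  63  62  63  41  51  62  63  63  59  39  48  53  55  56  58  60  61  63  64  65  65
 85  64  62  63  63  45  44  59  60  61  59  39  48  52  54  56  58  58  62  61  63  64  64
 60  59  61  61  61  49  45  57  59  60  59  41  52  55  56  56  57  58  59  61  62  64  64
140  85  60  60  59  49  32  55  59  57  58  50  50  57  60  60  61  61  61  63  64  65  64
y mm [99, 97, 96, 94, 93, 91, 90, 88, 86, 86, 85, 84, 82, 80, 79, 77, 75, 74, 72, 70, 68, 67, 65]
```

>>> {"fn": "move_arm", "kwargs": {
  "commands": [
    [-1, [0, -0.15, 0], 0],
    [-1, [0, 0.1, 0], 0],
    [-1, [0.02, -0.2, -0.3], 0],
    [-1, [0.02, -0.2, -0.3], 0],
    [-1, [0.02, -0.22, -0.3], 0],
    [-1, [0.02, -0.23, -0.35], 0],
    [-1, [0.02, -0.23, -0.35], 0],
    [-1, [0.02, -0.23, -0.4], 0],
    [-1, [0, 0, 0], 0]
  ],
  "force": 10
}}

```text
time_s: 42.82
eef_pos: [0.5375, 0.0251, 0.1862]
tcp_rot: [0.677, 0.736, 0.0, -0.0]
force: [0.9, 0.0, 1.9]
width: 0.0137
grasp_force: 10.0
```

```bash
python3 - <<'E'
from h import *
s,x,y=geo(); c,s,L,ok=tilt(save="w40"); pan(19,("wrist",))
I=c["image"].max(2); print("rows 0-40 at lump cols"); 
t=np.radians(19); px=L[...,0]*np.cos(t)+L[...,2]*np.sin(t); pz=-L[...,0]*np.sin(t)+L[...,2]*np.cos(t)
for v in range(0,60,6): print(v,[(int(px[v,u]*1000),int((pz[v,u]+.0575)*1000),int(I[v,u])) for u in range(215,335,12)])
E
```

```text
t 42.825 tcp [0.5375 0.0251 0.1862] heading 94.7 F [0.9 0.  1.9]
handle nose-up 17.2 mid [ 0.0234 -0.0015] 1134
pan nose-up 12.4 mid [ 0.0803 -0.0313] 8829
nose [0.526  0.1627 0.026 ] tcp [0.5375 0.0252 0.1863] F [ 1.3 -0.4  0.9]
rows 0-40 at lump cols
0 [(99, -1, 236), (99, 0, 236), (99, -2, 236), (99, -1, 236), (99, -1, 236), (99, -1, 236), (99, -1, 236), (99, -1, 236), (99, -2, 236), (99, -1, 236)]
6 [(97, 0, 236), (97, 0, 236), (97, -1, 236), (97, 0, 236), (97, 0, 237), (97, -1, 236), (97, 0, 237), (97, -2, 236), (97, 0, 236), (97, -1, 236)]
12 [(95, -1, 236), (95, -1, 237), (95, -1, 236), (95, -1, 236), (95, 0, 237), (95, 0, 236), (95, 0, 237), (95, 0, 237), (95, 0, 237), (95, -1, 235)]
18 [(93, 0, 235), (93, 0, 237), (93, 0, 235), (93, 0, 237), (93, -1, 237), (93, 0, 237), (93, 0, 237), (93, 0, 236), (93, -1, 237), (93, 0, 235)]
24 [(91, 0, 161), (91, -1, 237), (91, -1, 235), (91, 0, 237), (91, -1, 237), (91, 0, 237), (91, 0, 237), (91, -2, 236), (91, -1, 237), (91, -1, 235)]
30 [(89, -1, 156), (89, 0, 237), (89, 0, 235), (89, 0, 237), (89, 0, 237), (89, 0, 237), (89, 0, 237), (89, 0, 236), (89, -1, 237), (89, 0, 235)]
36 [(86, 0, 155), (87, 0, 237), (86, 0, 235), (87, 0, 237), (86, -1, 237), (86, -1, 237), (86, -1, 237), (86, -1, 236), (86, 0, 237), (86, 0, 235)]
42 [(84, 0, 146), (84, 0, 237), (84, 0, 235), (84, 0, 237), (84, 0, 237), (84, -1, 237), (84, 0, 237), (84, 0, 236), (84, 0, 237), (84, -1, 235)]
48 [(82, 0, 138), (82, 0, 236), (82, 0, 235), (82, 0, 237), (82, 0, 237), (82, 0, 236), (82, 0, 237), (82, 0, 235), (82, 0, 237), (82, -1, 234)]
54 [(80, 0, 121), (79, 0, 236), (80, 0, 234), (80, 0, 237), (79, 0, 236), (79, 0, 236), (79, 0, 236), (79, 0, 235), (80, 0, 237), (80, 0, 234)]
```

```bash
python3 - <<'E'
from h import *
from cell import bot
c=bot.capture("side"); W=world(c); p=np.array([.526,.155,.03]); q=c["R"]@p+c["t"]; u,v=(q[:2]/q[2]*c["fx"]+[c["cx"],c["cy"]]).astype(int); print(u,v)
for name,f in(("z",lambda a,b:W[a,b,2]*1000),("y",lambda a,b:W[a,b,1]*1000),("I",lambda a,b:c["image"][a,b].max())):
    print(name); print("\n".join(" ".join(f"{int(f(a,b)):3d}" for b in range(u-20,u+21,2)) for a in range(v-16,v+17,2)))
E
```

```text
222 266
z
  0   1   3   3   0   0   3   1   1   1   3  -1   2  28  26  20 671  10   9  12  12
  2   1   0   0   0   3   3   1   5   2   4  30  27  23  19  14   8   4   4   7  12
 37  34   2   0   0   1   0   1   1   0  28  25  23  19  12  10   5   4   5   4   8
 31  35  35   2   2   1   0   1   1  29  25  18  16  12  10   7   9   7   7   3   4
 27  29  33  37   2   0   2   2  27  22  20  13  15  13   9   8  10   6   6   6   4
 25  24  28  32  37  34   1  26  24  18  17  13  15  13  13  12  11  11   8   6   6
 18  22  22  29  34  33  36  22  21  18  18  18  15  13  14  14  10  12  10   8   8
 15  19  22  22  29  29  33  36  37  20  21  32  33  18  16  14  14  13  12  11  10
 12  14  15  21  21  27  27  32  34  35  33  34  34  34  17  16  17  13  14  12  30
  7  10  11  15  18  20  27  26  29  34  36  36  33  31  18  17  18  16  16  28  25
  3   5   8  13  14  16  20  23  26  27  33  35  35  24  20  18  18  17  27  25  19
  5   4   3   6   9  14  16  19  23  24  28  31  33  35  23  19  21  27  23  16  14
  4   3   5   5   7  10  12  17  17  22  24  26  29  31  34  35  26  22  17   2   
[... 2497 characters left out ...]
 194 184 189 192 192 177  77
106 107 108 105 106 104 107 108 103  94 176  86  56  40 203 190 190 190 186  72  84
149 101 107 104 106 106 103 105 107 107  88 155 146  65 184 185 186 186  73  78  85
160 161 107 107 105 105 107 106 104 108 106  97 106 175 171 201 188  73  78  81  81
157 161 162 128 104 106 105 106 107 103 106 106 103  92 156 164  71  92  76  82  83
159 159 160 161 154  99 106 106 105 107 104 105 106  86 161 123  71  78  82  74 134
162 159 158 160 164 164 119 104 106 102 106 104 102 154  88  77  82  79  68 158 164
160 162 161 159 159 164 163 146 102 106 103 107 174  58  75  81  84 105 171 166 140
160 161 163 162 160 159 162 167 155 107 133 159  52  83  98  79  53 108 162 137 140
```

>>> {"fn": "move_arm", "kwargs": {
  "commands": [
    [-1, [0, 0, 0], 0],
    [-1, [0, 0, 0], 0],
    [-1, [0, -0.15, 0.05], 0],
    [-1, [0, -0.3, 0.1], 0],
    [-1, [0, -0.5, 0.3], 0],
    [-1, [0, -0.75, 0.5], 0],
    [-1, [0.1, -1, 0.5], 0],
    [-1, [0.1, -1.3, 0.5], 0],
    [-1, [0.1, -1.6, 0.5], 0],
    [-1, [0.1, -1.9, 0.3], 0],
    [-1, [-0.1, 1.5, 0], 0],
    [-1, [-0.1, 1.2, 0], 0],
    [-1, [0, 0.8, 0], 0],
    [-1, [0, 0.4, 0], 0],
    [-1, [0, 0.2, 0], 0],
    [-1, [0, 0, 0], 0]
  ],
  "force": 50
}}

```text
time_s: 44.98
eef_pos: [0.5395, -0.0093, 0.2141]
tcp_rot: [0.677, 0.736, -0.0, 0.0]
force: [-0.3, -1.4, -2.3]
width: 0.0133
grasp_force: 50.0
```

```bash
python3 - <<'E'
from h import *
geo(); tilt(); pan(17.5,("wrist","side"))
E
```

```text
t 44.975 tcp [ 0.5395 -0.0093  0.2141] heading 94.7 F [-0.3 -1.4 -2.3]
handle nose-up 16.7 mid [ 0.0235 -0.0017] 1130
pan nose-up 30.5 mid [ 0.0842 -0.0372] 7929
nose [0.5282 0.1275 0.0502] tcp [ 0.5395 -0.0094  0.2141] F [ 0.2 -0.7 -2.1]
wrist 23 [284. 112.] 0.0593 0.0041 -0.0452
side 15 [244. 231.] 0.0672 0.0251 -0.0365
side 16 [237. 236.] 0.0876 0.0251 -0.04
side 37 [256. 239.] 0.0647 -0.0067 -0.0405
```

>>> {"fn": "move_arm", "kwargs": {
  "commands": [
    [-1, [0, 0, 0.6], 0],
    [-1, [0, 0, 1.3], 0],
    [-1, [0, -0.4, 1.6], 0],
    [-1, [0.3, -0.9, 1.6], 0],
    [-1, [0.4, -1.5, 1.6], 0],
    [-1, [0.5, -2.1, 1.4], 0],
    [-1, [0.5, -2.5, 1], 0],
    [-1, [0.6, -2.7, 0.6], 0],
    [-1, [0.6, -2.7, 0.3], 0],
    [-1, [0.6, -2.7, 0], 0],
    [-1, [0.6, -2.7, 0], 0],
    [-1, [0.6, -2.7, 0], 0],
    [-1, [0.5, -2.3, 0], 0],
    [-1, [0.5, -1.8, 0], 0],
    [-1, [0.4, -1.3, 0], 0],
    [-1, [0.2, -0.9, 0], 0],
    [-1, [0.1, -0.5, 0], 0],
    [-1, [0, -0.1, 0], 0],
    [-1, [0, 0, 0], 0]
  ]
}}

```text
time_s: 47.5
eef_pos: [0.6035, -0.2866, 0.3141]
tcp_rot: [0.677, 0.736, 0.0, -0.0]
force: [0.5, -0.1, -1.8]
width: 0.0134
grasp_force: 50.0
```

```bash
python3 - <<'E'
from h import *
geo(); tilt(); pan(17,("side","top"))
E
```

```text
t 47.5 tcp [ 0.6035 -0.2866  0.3141] heading 94.8 F [ 0.5 -0.1 -1.8]
handle nose-up 16.8 mid [ 0.0235 -0.0017] 1123
pan nose-up 16.4 mid [ 0.0929 -0.0299] 6237
nose [ 0.5921 -0.1496  0.1489] tcp [ 0.6036 -0.2866  0.3141] F [-0.9  0.5 -1.1]
side 31 [309. 133.] 0.08 0.0251 -0.0381
side 25 [322. 137.] 0.0684 -0.0069 -0.0401
top 15 [358. 174.] 0.0662 -0.0002 -0.0411
```

>>> {"fn": "move_arm", "kwargs": {
  "commands": [
    [-1, [0, 0, 0], 0],
    [-1, [0, 0, 0], 0]
  ],
  "force": 13
}}

```text
time_s: 47.9
eef_pos: [0.6035, -0.2871, 0.3141]
tcp_rot: [0.677, 0.736, 0.0, 0.0]
force: [-0.4, -0.8, -1.8]
width: 0.014
grasp_force: 13.0
```

```bash
python3 -c "
from h import *
tilt();tilt()"
```

```text
handle nose-up -15.6 mid [ 0.0227 -0.0152] 1236
pan nose-up -15.8 mid [ 0.0783 -0.0789] 4077
handle nose-up -16.4 mid [ 0.0227 -0.0161] 1232
pan nose-up -17.2 mid [ 0.0778 -0.0803] 3961
```

>>> {"fn": "move_arm", "kwargs": {
  "commands": [
    [-1, [0, 0, 0], 0]
  ],
  "force": 10.5
}}

```text
time_s: 48.12
eef_pos: [0.6035, -0.2872, 0.3141]
tcp_rot: [0.677, 0.736, 0.0, 0.0]
force: [0.4, -0.3, -1.0]
width: 0.014
grasp_force: 10.5
```

```bash
python3 -c "
from h import *
tilt();tilt()"
```

```text
handle nose-up -16.5 mid [ 0.0226 -0.0161] 1238
pan nose-up -16.9 mid [ 0.0676 -0.0773] 3959
handle nose-up -16.4 mid [ 0.0226 -0.0161] 1241
pan nose-up -17.2 mid [ 0.0682 -0.0774] 3969
```

>>> {"fn": "move_arm", "kwargs": {
  "commands": [
    [-1, [0, 0, 0], 0],
    [-1, [0, 0, -0.4], 0],
    [-1, [0, 0, -0.5], 0],
    [-1, [0, 0, -0.4], 0],
    [-1, [0, 0, 0], 0]
  ],
  "force": 25
}}

```text
time_s: 48.85
eef_pos: [0.6033, -0.2871, 0.3005]
tcp_rot: [0.677, 0.736, -0.0, -0.001]
force: [0.3, 0.8, -0.8]
width: 0.0134
grasp_force: 25.0
```

```bash
python3 -c "
from h import *
pan(-16.5,('top','side'))"
```

```text
nose [ 0.5946 -0.1829  0.0626] tcp [ 0.6033 -0.2871  0.3005] F [ 0.3  0.8 -0.8]
side 32 [328. 150.] 0.0665 -0.0057 -0.0383
```

>>> {"fn": "move_arm", "kwargs": {
  "commands": [
    [-1, [0, 0, 0], 0]
  ],
  "force": 7
}}

```text
time_s: 49.08
eef_pos: [0.6036, -0.2873, 0.3013]
tcp_rot: [0.677, 0.736, 0.0, 0.0]
force: [-0.8, 0.2, -2.4]
width: 0.014
grasp_force: 7.0
```

```bash
python3 -c "
from h import *
tilt();tilt()"
```

```text
handle nose-up -16.7 mid [ 0.0223 -0.0158] 1236
pan nose-up -17.0 mid [ 0.0737 -0.0797] 3910
handle nose-up -16.7 mid [ 0.0226 -0.0163] 1232
pan nose-up -17.1 mid [ 0.0636 -0.0766] 3919
```

>>> {"fn": "move_arm", "kwargs": {
  "commands": [
    [-1, [0, 0, 0], 0]
  ],
  "force": 6
}}

```text
time_s: 49.3
eef_pos: [0.6035, -0.2872, 0.3013]
tcp_rot: [0.677, 0.736, 0.0, 0.0]
force: [0.3, -0.5, -1.2]
width: 0.0141
grasp_force: 6.0
```

```bash
python3 -c "
from h import *
tilt();tilt();pan(-22,('top','side'))"
```

```text
handle nose-up -18.7 mid [ 0.0226 -0.0176] 1247
pan nose-up -18.9 mid [ 0.0663 -0.0805] 3867
handle nose-up -19.8 mid [ 0.0225 -0.0184] 1240
pan nose-up -20.4 mid [ 0.0687 -0.0831] 3824
nose [ 0.5957 -0.1923  0.0537] tcp [ 0.6035 -0.2872  0.3012] F [ 0.2  0.6 -2. ]
side 15 [318. 147.] 0.0715 0.025 -0.0329
side 32 [328. 151.] 0.0675 -0.0055 -0.0374
```

>>> {"fn": "move_arm", "kwargs": {
  "commands": [
    [-1, [0, 0.15, 0.15], 0],
    [-1, [0, 0.15, 0.15], 0]
  ],
  "force": 5.3
}}

```text
time_s: 49.75
eef_pos: [0.6035, -0.284, 0.3042]
tcp_rot: [0.677, 0.736, 0.0, 0.0]
force: [0.1, 0.6, -1.5]
width: 0.0139
grasp_force: 5.3
```

```bash
python3 -c "
from h import *
tilt();pan(-24,('side',))"
```

```text
handle nose-up -22.1 mid [ 0.0223 -0.0209] 1260
pan nose-up -22.5 mid [ 0.0678 -0.0876] 3574
nose [ 0.5962 -0.1923  0.0537] tcp [ 0.6037 -0.2838  0.3045] F [-0.7 -0.1 -1.5]
side 33 [328. 150.] 0.0684 -0.006 -0.0366
side 15 [311. 154.] 0.0974 0.0252 -0.0337
```

>>> {"fn": "move_arm", "kwargs": {
  "commands": [
    [-1, [0, 0.15, 0.15], 0],
    [-1, [0, 0.15, 0.15], 0]
  ],
  "force": 4.7
}}

```text
time_s: 50.1
eef_pos: [0.6035, -0.2811, 0.3072]
tcp_rot: [0.677, 0.736, 0.0, 0.0]
force: [0.3, 0.2, -1.5]
width: 0.0136
grasp_force: 4.7
```

```bash
python3 -c "
from h import *
tilt();tilt();pan(-27,('side',))"
```

```text
handle nose-up -25.9 mid [ 0.022  -0.0243] 1247
pan nose-up -26.8 mid [ 0.0601 -0.091 ] 3301
handle nose-up -26.0 mid [ 0.0221 -0.0232] 1269
pan nose-up -26.7 mid [ 0.068  -0.0943] 3315
nose [ 0.5966 -0.1951  0.0519] tcp [ 0.6036 -0.2809  0.3074] F [ 0.4 -1.4 -1.9]
side 35 [328. 151.] 0.0695 -0.0063 -0.0388
```

>>> {"fn": "move_arm", "kwargs": {
  "commands": [
    [-1, [0, 0.2, 0.1], 0],
    [-1, [0, 0.2, 0.1], 0]
  ],
  "force": 4.1
}}

```text
time_s: 50.5
eef_pos: [0.6035, -0.2771, 0.3092]
tcp_rot: [0.677, 0.736, 0.0, -0.0]
force: [0.1, -0.0, -1.7]
width: 0.0142
grasp_force: 4.1
```

```bash
python3 -c "
from h import *
tilt();pan(-29,('side',))"
```

```text
handle nose-up -30.4 mid [ 0.0197 -0.0252] 1056
pan nose-up -31.1 mid [ 0.0532 -0.0958] 2872
nose [ 0.5969 -0.1946  0.0509] tcp [ 0.6036 -0.2767  0.3093] F [ 0.6  0.5 -0.9]
side 17 [318. 145.] 0.0663 0.0253 -0.0377
side 27 [320. 167.] 0.1156 -0.0133 -0.0391
```

>>> {"fn": "move_arm", "kwargs": {
  "commands": [
    [-1, [0, 0.2, 0.1], 0],
    [-1, [0, 0.2, 0.1], 0]
  ],
  "force": 3.6
}}

```text
time_s: 50.85
eef_pos: [0.6035, -0.2731, 0.3112]
tcp_rot: [0.677, 0.736, 0.0, -0.0]
force: [0.3, 0.5, -1.9]
width: 0.0139
grasp_force: 3.6
```

```bash
python3 -c "
from h import *
tilt();tilt();pan(-32,('side',))"
```

```text
handle nose-up -30.9 mid [ 0.0196 -0.0256] 1027
pan nose-up -31.6 mid [ 0.0579 -0.1001] 2861
handle nose-up -31.0 mid [ 0.0198 -0.0244] 1080
pan nose-up -31.8 mid [ 0.0509 -0.095 ] 2868
nose [ 0.5974 -0.1966  0.0488] tcp [ 0.6036 -0.2728  0.3113] F [-0.1  0.3 -1.2]
side 38 [314. 151.] 0.0862 0.0251 -0.0352
```

>>> {"fn": "move_arm", "kwargs": {
  "commands": [
    [-1, [0, 0, 0], 0],
    [-1, [0, 0, 0.7], 0],
    [-1, [0, 0, 1.5], 0],
    [-1, [-0.5, 0, 2], 0],
    [-1, [-1.5, 0.5, 2], 0],
    [-1, [-2, 1, 1], 0],
    [-1, [-2.3, 2, 0], 0],
    [-1, [-2.3, 3, 0], 0],
    [-1, [-2.3, 3, 0], 0],
    [-1, [-2.3, 3, 0], 0],
    [-1, [-1.6, 2, 0], 0],
    [-1, [-1, 1.5, 0], 0],
    [-1, [0, 0, 0], 0]
  ],
  "force": 40
}}

```text
time_s: 52.62
eef_pos: [0.4454, -0.1125, 0.3839]
tcp_rot: [0.677, 0.736, 0.0, 0.0]
force: [0.2, -0.7, -1.6]
width: 0.0138
grasp_force: 40.0
```

```bash
python3 - <<'E'
from h import *
from cell import bot
geo(); tilt()
t=bot.capture("top"); a=bot.capture("side"); pickle.dump((t,a),open("f.pkl","wb"))
for n,c0,c1 in(("side",pickle.load(open("side0.pkl","rb")),a),("top",pickle.load(open("top0.pkl","rb")),t)):
    d=np.abs(c0["depth"]-c1["depth"]); W=world(c1); m=(d>.007)&(W[...,2]<.035)&(W[...,2]>.006)&(c1["depth"]>0)&(W[...,0]>.2)&(W[...,0]<1)&(abs(W[...,1])<.6)
    k,l,st,ce=cv2.connectedComponentsWithStats(m.astype(np.uint8)); print(n,[(int(st[j,4]),ce[j].round(),W[l==j].mean(0).round(3)) for j in range(1,k) if st[j,4]>5])
W=world(t); r=np.hypot(W[...,0]-.5935,W[...,1]+.178); m=(r<.041)&(W[...,2]>.003)&(W[...,2]<.05); v,u=np.nonzero(m); 
print(u.min(),u.max(),v.min(),v.max()); print("\n".join(" ".join(f"{min(max(int(W[b,x,2]*1000),0),99):2d}" for x in range(u.min(),u.max()+1)) for b in range(v.min(),v.max()+1)))
print("I");print("\n".join(" ".join(f"{int(t['image'][b,x].max()):2d}" for x in range(u.min(),u.max()+1)) for b in range(v.min(),v.max()+1)))
m=(r<.05)&(r>.03)&(W[...,2]>.03)&(W[...,2]<.045); print(cv2.minEnclosingCircle((W[m][:,:2]*1000).astype(np.float32)))
E
```

```text
t 52.625 tcp [ 0.4454 -0.1125  0.3839] heading 94.8 F [ 0.2 -0.7 -1.6]
handle nose-up -31.1 mid [ 0.0202 -0.0231] 1162
pan nose-up -31.9 mid [ 0.0609 -0.1005] 2915
side [(27, array([308., 181.]), array([ 0.61 , -0.186,  0.017])), (9, array([316., 184.]), array([ 0.585, -0.19 ,  0.017])), (36, array([204., 295.]), array([0.507, 0.219, 0.017])), (20, array([178., 299.]), array([0.536, 0.259, 0.013]))]
top [(8, array([264.,  77.]), array([0.935, 0.062, 0.022])), (8, array([272.,  75.]), array([0.94 , 0.04 , 0.024])), (14, array([306.,  77.]), array([ 0.937, -0.067,  0.024])), (15, array([296.,  79.]), array([ 0.929, -0.035,  0.024])), (10, array([315.,  82.]), array([ 0.924, -0.094,  0.023])), (7, array([299.,  86.]), array([ 0.909, -0.046,  0.022])), (6, array([304.,  85.]), array([ 0.912, -0.06 ,  0.023])), (9, array([318.,  88.]), array([ 0.905, -0.104,  0.018])), (11, array([223.,  90.]), array([0.889, 0.188, 0.016])), (6, array([276.,  91.]), array([0.889, 0.024, 0.023])), (7, array([306.,  90.]), array([ 0.893, -0.068,  0.026])), (7, array([314.,  90.]), array([ 0.896, -0.091,  0.
[... 1637 characters left out ...]
array([0.339, 0.546, 0.017])), (6, array([112., 268.]), array([0.33 , 0.479, 0.021])), (9, array([100., 271.]), array([0.321, 0.513, 0.018])), (6, array([108., 280.]), array([0.294, 0.488, 0.017])), (8, array([119., 284.]), array([0.285, 0.456, 0.018])), (8, array([ 80., 289.]), array([0.266, 0.568, 0.018])), (7, array([ 74., 291.]), array([0.26 , 0.582, 0.018])), (6, array([ 72., 300.]), array([0.237, 0.584, 0.019])), (6, array([108., 308.]), array([0.215, 0.483, 0.014]))]Traceback (most recent call last):
  File "<stdin>", line 9, in <module>
    return umr_minimum(a, axis, None, out, keepdims, initial, where)
ValueError: zero-size array to reduction operation minimum which has no identity
```

>>> {"fn": "move_arm", "kwargs": {
  "commands": [
    [-1, [0, 0, -1.5], 0],
    [-1, [0, 0, -3], 0],
    [-1, [0, 0, -3], 0],
    [-1, [0, 0, -2.5], 0],
    [-1, [0, 0, -1.5], 0],
    [-1, [0, 0, -0.4], 0],
    [-1, [0, 0, 0], 0]
  ]
}}

```text
time_s: 53.65
eef_pos: [0.4459, -0.1137, 0.2641]
tcp_rot: [0.678, 0.735, 0.0, 0.0]
force: [0.2, -0.2, -1.1]
width: 0.0137
grasp_force: 40.0
```

>>> {"fn": "move_arm", "kwargs": {
  "commands": [
    [-1, [0, 0, -0.2], 0],
    [-1, [0, 0, -0.2], 0],
    [-1, [0.07, -0.93, -0.7], 0],
    [-1, [0.06, -0.79, -0.7], 0],
    [-1, [0.05, -0.68, -0.7], 0],
    [-1, [0.05, -0.6, -0.7], 0],
    [-1, [0.04, -0.52, -0.7], 0],
    [-1, [0.04, -0.45, -0.7], 0],
    [-1, [0.03, -0.4, -0.7], 0],
    [-1, [0.03, -0.37, -0.6], 0],
    [-1, [0, 0, 0], 0]
  ],
  "force": 4
}}

```text
time_s: 55.02
eef_pos: [0.4492, -0.161, 0.2048]
tcp_rot: [0.678, 0.735, -0.0, -0.0]
force: [-0.7, -0.3, 0.1]
width: 0.0139
grasp_force: 4.0
```

```bash
python3 -c "
from h import *
geo();tilt()"
```

```text
t 55.025 tcp [ 0.4492 -0.161   0.2048] heading 94.7 F [-0.7 -0.3  0.1]
handle nose-up 1.4 mid [ 0.0231 -0.0098] 1138
pan nose-up 2.3 mid [ 0.079  -0.0554] 7347
```

>>> {"fn": "move_arm", "kwargs": {
  "commands": [
    [-1, [0, 0, 0.15], 0],
    [-1, [0, 0, 0], 0],
    [0, [0, 0, 0], 0],
    [0, [0, 0, 0], 0],
    [0, [0, 0, 0], 0],
    [0, [0, 0, 0], 0],
    [0, [0, 0, 0], 0],
    [0, [0, 0, 1], 0],
    [0, [0, 0, 3], 0],
    [0, [0, 0, 4], 0],
    [0, [0, 0, 4], 0],
    [0, [0, 0, 3], 0],
    [0, [0, 0, 0], 0]
  ],
  "force": 3
}}

```text
time_s: 56.7
eef_pos: [0.4496, -0.1608, 0.359]
tcp_rot: [0.677, 0.736, 0.001, 0.002]
force: [0.9, 0.0, -0.5]
width: 0.0441
grasp_force: 0.0
```

```bash
python3 - <<'E'
from h import *
from cell import bot
s,x,y=geo(); print(s["width"])
c=bot.capture("wrist"); W=world(c); d=W-(s["eef_pos"]-[0,0,s["eef_pos"][2]-.0]); a=d@x;b=d@y
for t in np.arange(.0,.13,.01):
    m=(abs(a-t)<.003)&(abs(b)<.02)&(W[...,2]>-.01)&(W[...,2]<.12)
    if m.sum(): print(t.round(2),np.median(W[m][:,2]).round(4),end=" | ")
a=bot.capture("side"); c0=pickle.load(open("side0.pkl","rb"))
dd=np.abs(c0["depth"]-a["depth"]); W=world(a); m=(dd>.007)&(W[...,2]<.06)&(W[...,2]>.006)&(W[...,0]>.2)&(W[...,0]<1)&(abs(W[...,1])<.6)
k,l,st,ce=cv2.connectedComponentsWithStats(m.astype(np.uint8)); print("\nside",[(int(st[j,4]),ce[j].round(),W[l==j].mean(0).round(3)) for j in range(1,k) if st[j,4]>5])
W0=world(c0); r=np.hypot(W[...,0]-.594,W[...,1]+.178); m=(r<.034)&(W[...,2]>.012)&(dd>.005); k,l,st,ce=cv2.connectedComponentsWithStats(m.astype(np.uint8),connectivity=4); print([(int(st[j,4]),W[l==j].mean(0).round(3)) for j in range(1,k)])
E
```

```text
t 56.7 tcp [ 0.4496 -0.1608  0.359 ] heading 94.7 F [ 0.9  0.  -0.5]
0.04406770505304319
0.0 0.0643 | 0.01 0.0024 | 0.02 0.0016 | 0.03 0.0014 | 0.04 0.0013 | 0.05 0.0212 | 0.06 0.0021 | 0.07 0.0021 | 0.08 0.0021 | 0.09 0.002 | 0.1 0.0021 | 0.11 0.0021 | 0.12 0.0016 | 
side [(26, array([308., 181.]), array([ 0.609, -0.185,  0.017])), (26, array([318., 185.]), array([ 0.581, -0.192,  0.017])), (465, array([340., 225.]), array([ 0.444, -0.109,  0.026])), (35, array([204., 294.]), array([0.507, 0.219, 0.017])), (22, array([178., 299.]), array([0.536, 0.259, 0.013]))]
[(1, array([ 0.609, -0.208,  0.04 ])), (1, array([ 0.625, -0.188,  0.036])), (1, array([ 0.626, -0.185,  0.034])), (1, array([ 0.623, -0.19 ,  0.033])), (1, array([ 0.616, -0.201,  0.031])), (1, array([ 0.604, -0.21 ,  0.029])), (1, array([ 0.624, -0.165,  0.039])), (1, array([ 0.618, -0.199,  0.025])), (2, array([ 0.607, -0.207,  0.025])), (1, array([ 0.603, -0.206,  0.022])), (1, array([ 0.625, -0.174,  0.024])), (1, array([ 0.624, -0.184,  0.019])), (1, array([ 0.612, -0.201,  0.017])), (23, array([ 0.609, -0.186,  0.018])), (2, array([ 0.605, -0.205,  0.014])), (1, array([ 0.621, -0.17 ,  0.019])), (1, array([ 0.613, -0.18 ,  0.012])), (25, array([ 0.581, -0.192,  0.017])), (1, array([ 0.608, -0.148,  0.016])), (1, array([ 0.598, -0.146,  0.017]))]
```

```bash
python3 - <<'E'
from h import *
from cell import bot
t=bot.capture("top"); W=world(t); r=np.hypot(W[...,0]-.594,W[...,1]+.178); m=(r<.032)&(W[...,2]<.05); v,u=np.nonzero(m); print(m.sum())
if m.sum(): print("\n".join(" ".join(f"{min(max(int(W[b,x,2]*1000),0),99):2d}" for x in range(u.min(),u.max()+1)) for b in range(v.min(),v.max()+1)))
E
```

```text
3
35 30 23 23 23  7 14 10
35 99 99 99 99 99 99 99
99 99 99 99 99 99 99 99
99 99 99 99 99 99 99 99
99 99 99 99 99 99 99 99
99 99 99 99 99 99 99 99
99 99 99 99 99 99 99 99
99 99 99 99 99 99 99 99
99 99 99 99 99 99 99 99
99 99 99 99 99 99 99 99
99 99 99 99 99 99 99 99
99 99 99 99 99 99 99 99
99 99 99 99 99 99 99 99
 0 99 99 99 99 99 99 99
```

>>> {"fn": "move_arm", "kwargs": {
  "commands": [
    [0, [0, 0, 2], 0],
    [0, [0, 3, 1], 0],
    [0, [0, 4, 0], 0],
    [0, [0, 4, 0], 0],
    [0, [0, 4, 0], 0],
    [0, [0, 4, 0], 0],
    [0, [0, 3, 0], 0],
    [0, [0, 0, 0], 0]
  ]
}}

```text
time_s: 57.85
eef_pos: [0.4489, 0.0617, 0.3855]
tcp_rot: [0.675, 0.737, -0.001, -0.001]
force: [-0.6, -1.2, -0.2]
width: 0.0444
grasp_force: 0.0
```

```bash
python3 - <<'E'
from h import *
from cell import bot
t=bot.capture("top"); W=world(t); r=np.hypot(W[...,0]-.594,W[...,1]+.178); m=(r<.036)&(W[...,2]<.05); v,u=np.nonzero(m); print(m.sum())
if m.sum(): print("\n".join(" ".join(f"{min(max(int(W[b,x,2]*1000),0),99):2d}" for x in range(u.min(),u.max()+1)) for b in range(v.min(),v.max()+1)))
m=(r<.05)&(r>.03)&(W[...,2]>.03)&(W[...,2]<.045)
if m.sum()>20: print(cv2.minEnclosingCircle((W[m][:,:2]*1000).astype(np.float32)))
E
```

```text
473
 0  0  0  0  2  0 37 32 37 30 28 37 32 30 36 39 36 33 33  0  1  3  3  0  1
 1  0  0  0 40 33 35 32 26 33 24 26 28 27 23 29 32 35 40 35 36  0  2  0  3
 0  0  1 34 33 33 30 24 21 22 15 13 11 12 17 26 23 24 29 32 33 40  0  7  4
 0  0 38 37 31 28 21 25 16 16 18  8 16 13 15 16 17 16 30 26 32 33 35  2  1
 0 36 29 31 31 17 11  8 10  3  3  1  1 16 14 11 15 15 23 27 29 26 38 31  0
 0 38 37 27 18 15  5  3  2 10  2  8  3 21 17 21 10 10 16 22 22 26 30 35  3
38 39 27  9 13  6  5 11 10 12  5 12 13 19 22 19 21 10 11 18 25 21 29 99 37
30 33 17 10  1  4  4  1  6  8  3 12 16 20 20 18 17 21  1  9 13 17 25 33 28
34 30 12  2  1  6  6  4  9  9  8  3  4 12 21 15 11  8  4  6 99 15 26 33 28
33 21 15  6  3  0  2  0  6  4  1  0  2  8 11 17  8  5  0  7 14  4 13 20 36
33 29  0  4  5  0  2  2  6  9  3  4  2  4  2 99  6  6  2  8  0  8 19 28 32
38 22  5  4  2  5 10  8  5  0  7  4  1  6  9  9  7  6  7  4  8  9 22 21 31
36 15  3  5  4  6  4  9  7  4  2  5  4  0  5  0  8  9  8  4 10  7 10 24 26
37 16  0  4 17 13 12 15  5  7  5  2  6  3  2  8  8  1  4  9  5  0 13 26 34
37 12  4 12 14 16 12 15 17  6  6  4  6  1  0  
[... 291 characters left out ...]
8  0  4 13  9 16 13  9  7 23 30 35  0
 0  0 34 33  1  5 12 14 14 22 18 17  3  3  2  4 12 15 12  1  7 25 40 31  0
 0  0  0 32 37  8 11 21 18 22 12 17  7 10  7  3  3  5  4  0 26 42 38  4  1
 5  0  5 17 35 38  8 12 20 16 19  3  5  5  0  6  9  2  5 27 31 34  1  4  0
 2  3  0  0  6 37 40 37 12 12  3  0  0  5  3  4  3 17 31 37 34  0  0  0  3
 1  2  0  0  0  0 21 36 36 43 40 37  2  2 34 34 43 39 38  3  5  1  0  3  0
 0  0  0  7  0  0  3  1 16 31 34 38 32 32 36 37 39  3  0  0  0  0  0  0  0
13  1  0  4  0  0  0  5  0  1  0  0  0  7  1  0  0  0  0  3  0  3  1  0  3
 0  0  0  0  0  0  0  2  3  0  6  0  0  1  1  4  0  0  5  1  1  0  0  0  0
((595.2086791992188, -177.74136352539062), 40.086055755615234)
```

Four lumps are clearly in the liner and the liner has not moved, so I am handing in.

```bash
python3 -c "
from cell import bot
print(bot.finish_job())"
```

```text
the job is handed in; nothing more can be done
None
```

The job is handed in at about 58 s: the liner, unmoved, holds four lumps, the other two are in the tray and the scoop lies flat on the open table. One lump missed the liner on the first tip, so I scooped it off the table against the tray's outer wall, with about 8 N of push there, and tipped it in.

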